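# Pin the bag-base boards into the gluing jig

## Robot

A 6-joint arm with a two-finger parallel gripper is mounted at the origin on the work surface. World frame = base frame: x ahead of the robot, y to its left, z up, the work surface at z = 0. Lengths are in m, angles in rad, forces in N, time in s.
With the tool pointing down it reaches from about 0.325 to 0.75 m from the base axis. Payload 7.6 kg.
Tool frame: the origin (TCP) lies between the finger pads; the fingertips stand 11 mm ahead of it and the grasp point (between the pads) lies 8 mm behind it; z points along the fingers, y is the line along which they close (so a half turn about z gives the same grasp; the last joint's range is limited). The gripper opens to 85 mm and grips with 20 to 120 N. Pads are 22 mm wide; open, the fingers measure 114 mm over their backs; the gripper's body (76 mm by 85 mm) begins 54 mm behind the grasp point. The pads swing forward as they close: fully open they stand 13 mm farther back than shut.
Start: joints at [-1.248, 0.052, 1.401, -0, 1.689, -0.07], TCP at [0.201, -0.485, 0.242] pointing down, gripper open.
Joint ranges: [-2.9, 2.9], [-0.91, 2.17], [0.12, 2.37], [-1.06, 4.2], [0.26, 2.73], [-2.93, 2.93]. Speed limits (rad/s): [2.57, 2.57, 3.01, 3.14, 3.14, 3.14].

## Interface

Orientations are given as a rotation vector (axis times angle).
In Python, from bench import robot, readout, capture, finish_job gives the robot as it stands (robot), with the cameras as plain functions, the job as plain functions and the readings (readout).
- The arm moves only by the shell command python3 drive.py 'ROWS' [OPENING]. ROWS is a JSON list of rows, 1 to 10 of them, each of 6 numbers: dx, dy, dz in m, then a rotation vector rx, ry, rz in rad; each row is the pose to reach, as a shift and turn from the pose commanded when the command began, along the tool's axes at that moment; what a row does not reach only later rows make up. A row lasts 1/12 s, in which the tool goes at most 0.0417 m and 0.125 rad, less where a joint would pass 70% of its speed; a pose out of reach is approached as far as the arm can. OPENING is the opening from 0.0 (shut) to 1.0 (fully open), set as the command begins (- or left out keeps the last). The fingers move at their own pace and stop on an object; the grip force is fixed at half the most. Time passes only in rows, so rows that do not move let the fingers close. It prints the time, the measured TCP pose, the force, the opening and the grip force at its end.
- readout.observe(): the state, without advancing time (a new reading comes with each control period).
- capture(name): name is "scene" or "top" or "wrist"; returns a dict with "img" (480x640x3 uint8, red, green, blue), "K" (3x3 intrinsics, pixels), "D" ([k1, k2, p1, p2, k3] as OpenCV has them; the pictures are not rectified), "R" (3x3) and "t" (3): a world point X has camera coordinates R X + t. Camera axes: x right, y down, z forward; pixel columns grow to the right and rows downward; lengths in m; the calibration is good to about 2 mm. A picture is of the moment at which its call begins. There is no depth.
- finish_job(): hands the job in; it is judged then, once.
The state is a dict: "clock": time; "joints": joint angles; "joint_velocities": joint speeds; "joint_torque": joint torques, N m; "tool_pos": TCP position; "tool_rot": TCP orientation; "contact_force": force on the tool from outside, world axes, zero at the start; "ft_torque": the same for the moment, N m; "finger_gap": opening from 0.0 (shut) to 1.0 (fully open); "finger_force": force on a finger pad.
Only numpy, scipy, OpenCV 4.12 (cv2) and the standard library are available. Lean on these libraries where they do the work, as an engineer would, in place of code of your own. Each camera call takes 0.05 s, during which the arm holds its last target. There are 200 camera calls.

## Task

Clear the wooden spacer block off the gluing jig and lay it flat on the cardboard sheet to the robot's left, then load the jig: lay every loose brown board that is out on the bench to the robot's left flat in its own bay of the jig, hole end under the bridge, pushed fully home against the bay's end stop and side rail. With the mallet, strike down the sprung pin over each loaded bay so that it snaps fully down through the board's hole, never pressing a pin with the fingers, and leaving the pin of any empty bay up. Finally stand the mallet upright on its head on its rubber pad again, and do not knock over the glue jar, the thread cone or the rivet cup.

Things in the scene. Friction and masses are not known exactly. Their poses are not given: they have to be found in the camera images.
- board1: stiff brown leather-covered board, 140 (x) x 54 (y) x 10 mm thick, 0.12 kg, all alike, any bay will do; origin at the centre of its underside, x towards the end with the hole. Square 16 mm through-hole centred 52 mm from the origin on +x. Starts flat on the bench to the robot's left, hole end roughly away from the robot. Two or three are present (an absent one has no pose)
- board2: stiff brown leather-covered board, 140 (x) x 54 (y) x 10 mm thick, 0.12 kg, all alike, any bay will do; origin at the centre of its underside, x towards the end with the hole. Square 16 mm through-hole centred 52 mm from the origin on +x. Starts flat on the bench to the robot's left, hole end roughly away from the robot. Two or three are present (an absent one has no pose)
- board3: stiff brown leather-covered board, 140 (x) x 54 (y) x 10 mm thick, 0.12 kg, all alike, any bay will do; origin at the centre of its underside, x towards the end with the hole. Square 16 mm through-hole centred 52 mm from the origin on +x. Starts flat on the bench to the robot's left, hole end roughly away from the robot. Two or three are present (an absent one has no pose)
- jig: fixed aluminium jig; origin under the base plate (12 mm thick, x -115 to 100, y -165 to 165 mm); +x away from the robot. Three bays centred at y = 100, -5, -110 mm. End stop face at x = 85 mm. Steel bridge bar over x = 52 to 85 mm, 30 to 42 mm above the bench: boards slide under it with 8 mm to spare. Side rail on each bay's +y side: 10 mm wide, x = 5 to 85 mm, 14 mm above the plate
- bay1 (a point): bay 1: where a board's origin (centre of its underside) lies when fully home against the end stop and side rail, on the base plate 12 mm above the bench; axes as the jig: +x towards the end stop (70 mm away), +y towards the side rail (its inner face 27 mm away)
- bay2 (a point): bay 2: where a board's origin (centre of its underside) lies when fully home against the end stop and side rail, on the base plate 12 mm above the bench; axes as the jig: +x towards the end stop (70 mm away), +y towards the side rail (its inner face 27 mm away)
- bay3 (a point): bay 3: where a board's origin (centre of its underside) lies when fully home against the end stop and side rail, on the base plate 12 mm above the bench; axes as the jig: +x towards the end stop (70 mm away), +y towards the side rail (its inner face 27 mm away)
- travel1 (a joint): travel of the pin over bay 1, m: 0 up, 0.022 down. Over-centre spring: about 7 N at the top, easing to mid-travel (0.011), beyond which it snaps down and stays down for good; let go before that it springs up. A board without its hole under the pin stops it after 4 mm; in an empty bay nothing does
- travel2 (a joint): travel of the pin over bay 2, m: 0 up, 0.022 down. Over-centre spring: about 7 N at the top, easing to mid-travel (0.011), beyond which it snaps down and stays down for good; let go before that it springs up. A board without its hole under the pin stops it after 4 mm; in an empty bay nothing does
- travel3 (a joint): travel of the pin over bay 3, m: 0 up, 0.022 down. Over-centre spring: about 7 N at the top, easing to mid-travel (0.011), beyond which it snaps down and stays down for good; let go before that it springs up. A board without its hole under the pin stops it after 4 mm; in an empty bay nothing does
- pin1: sprung steel pin 1: flat round head 28 mm across, 8 mm thick, on an upright 9 mm shank through the bridge; origin at the centre of the top of its head, 72 mm above the bench when up and 50 mm when down. Stands 52 mm from point bay1 along +x, over the hole of a board that is home
- pin2: sprung steel pin 2: flat round head 28 mm across, 8 mm thick, on an upright 9 mm shank through the bridge; origin at the centre of the top of its head, 72 mm above the bench when up and 50 mm when down. Stands 52 mm from point bay2 along +x, over the hole of a board that is home
- pin3: sprung steel pin 3: flat round head 28 mm across, 8 mm thick, on an upright 9 mm shank through the bridge; origin at the centre of the top of its head, 72 mm above the bench when up and 50 mm when down. Stands 52 mm from point bay3 along +x, over the hole of a board that is home
- mallet: mallet, 0.45 kg, standing on its head: white cylinder 56 mm across, 80 mm tall, its flat underside the striking face; level wooden handle along -x, 24 mm wide, 26 mm high, centred 40 mm above that face, ending 141 mm from the head's axis. Origin at the centre of the striking face, z up. Grip about 62 mm from the head's axis. Starts on the pad, handle roughly towards the robot
- block: pale wooden spacer block 90 (x) x 36 (y) x 30 mm high, 0.12 kg, origin at the centre of its underside; starts lying on the near part of the jig's base plate, in the way of the bays, its x roughly along the jig's
- sheet: fixed cardboard sheet 100 (x) x 130 (y) x 3 mm on the bench to the robot's left, nearer than the boards; origin at the centre of its underside
- pad: fixed black rubber pad 120 x 120 x 4 mm to the robot's right, the mallet's place; origin at the centre of its underside, on the bench
- glue_jar: white glue jar 72 mm across, 100 mm tall, loose, origin at the centre of its underside; bystander
- thread_cone: brown thread cone 64 mm across at the foot, 110 mm tall, loose, origin at the centre of its underside; bystander
- rivet_cup: aluminium cup 68 mm across, 70 mm tall, loose, origin at the centre of its underside; bystander

How it is judged:
By the outcome, as a careful person would: the job done as asked, in the order asked, and still so for the second after the job is handed in, with the robot touching nothing.
Of board1, board2, board3 only 2 to 3 are there at a start; the rules pass over those that are not, and their reading is None.
At some moment in a run one of board1, board2, board3 may be knocked a few centimetres aside while the robot is not near it.
It also fails if it takes over 210 s, if anything falls off the work surface, if the arm or the gripper's body presses on something with over 40 N, if the wrist force passes 120 N, or if a joint passes its speed limit or range.

## Working session

There is one attempt and no reset: what is moved stays moved. The work goes in short steps, Python scripts to look and compute and a shell command to move; the robot and the scene stay as the last step left them, time stands still between calls to the robot, and variables do not carry over. Pictures are saved under pics/ and viewed, at most 14 in all, crops included, and the job is handed in when it is done.

```bash
ls; mkdir -p pics; python3 - <<'E'
from bench import robot, readout, capture, finish_job
import cv2,numpy as np
for n in("scene","top"):
    c=capture(n); cv2.imwrite(f"pics/{n}0.png",c["img"][:,:,::-1]); np.savez(f"{n}.npz",**c)
    print(n,c["K"].tolist(),c["D"],c["R"].tolist(),c["t"])
print(readout.observe())
E
```

```text
bench.py
drive.py
pics
scene [[603.6813931805673, 0.0, 315.81905561428505], [0.0, 603.6813931805673, 242.16283792993448], [0.0, 0.0, 1.0]] [-0.02123301  0.          0.          0.          0.        ] [[0.833183921729575, 0.5528198787603168, -0.013954720303677644], [0.42365479354169155, -0.6543244971929834, -0.6263992882198193], [-0.3554168939154019, 0.5159938313784167, -0.7793774422569272]] [-0.47946662 -0.18721684  1.69214353]
top [[468.3983721328344, 0.0, 326.8874934617752], [0.0, 468.3983721328344, 237.757512414984], [0.0, 0.0, 1.0]] [-0.09079417  0.          0.          0.          0.        ] [[-0.009215236599182481, -0.9999264610778118, 0.007883644514087698], [-0.9834738946566731, 0.007637443063432813, -0.18088882771550027], [0.1808153144599655, -0.009420291919905647, -0.983471951891302]] [-0.01070575  0.57559033  1.20036849]
{'clock': 0.1, 'joints': array([-1.24828880e+00,  5.27729632e-02,  1.40163408e+00, -9.32176053e-07,
        1.68859849e+00, -7.02911561e-02]), 'joint_velocities': array([ 0.00063299, -0.00070766, -0.00254118, -0.00162415,  0.00065157,
        0.00079394]), 'joint_torque': array([ 3.47897194e-04, -3.82580996e+01, -3.60986173e+01, -1.16013043e-04,
        4.78479458e-03, -1.88885946e-05]), 'tool_pos': array([ 0.20090099, -0.48476273,  0.24155157]), 'tool_rot': array([-3.07982273e+00, -6.12774110e-01,  2.80453020e-04]), 'contact_force': array([-0.50491046, -0.05534382,  0.57623246]), 'ft_torque': array([-0.0143258 , -0.04557226,  0.01945456]), 'finger_force': 0.0, 'finger_gap': 0.9996957613520847}
```

View pics/scene0.png

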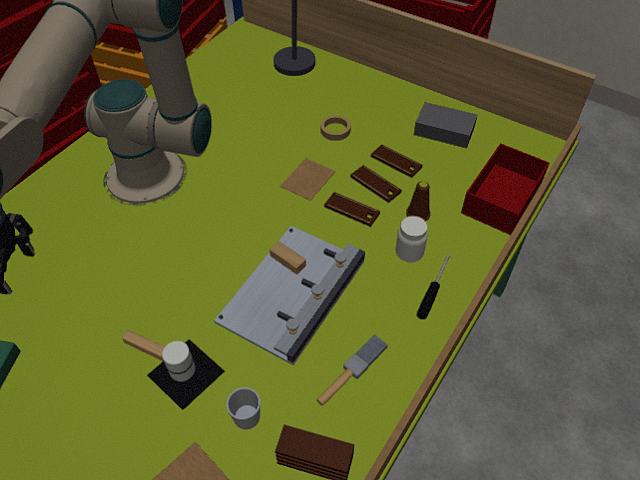

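View pics/top0.png

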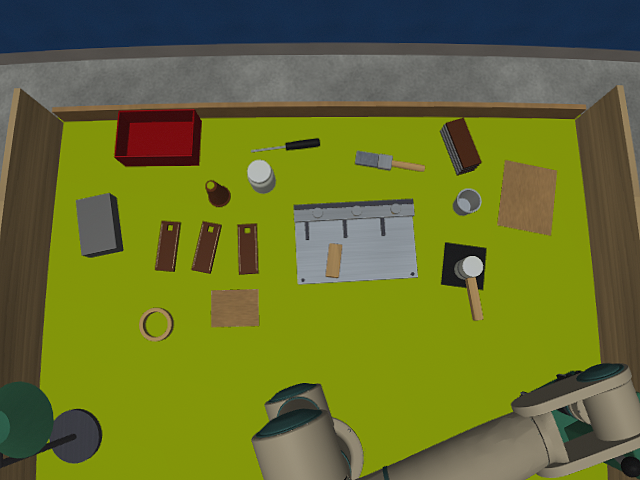

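The three boards are at (168,246), (207,247) and (248,249) in the top view. The block is at (333,260) on the jig (355,242), the sheet at (235,307) and the mallet at (471,270). I'll measure them next.

```bash
cat > h.py <<'E'
import cv2,numpy as np
def ray(c,p,z):
    "pixels p (N,2) onto plane z -> world (N,3)"
    u=cv2.undistortPoints(np.float64(p).reshape(-1,1,2),c["K"],c["D"]).reshape(-1,2)
    d=np.c_[u,np.ones(len(u))]@c["R"]; o=-c["R"].T@c["t"]
    return o+d*((z-o[2])/d[:,2])[:,None]
def proj(c,P):
    return cv2.projectPoints(np.float64(P).reshape(-1,1,3),cv2.Rodrigues(np.float64(c["R"]))[0],np.float64(c["t"]),c["K"],c["D"])[0].reshape(-1,2)
def rects(c,lo,hi,z,amin=60,roi=None):
    "HSV-masked blobs -> (centre xy, long side, short side, yaw of long axis, pix centre)"
    m=cv2.inRange(cv2.cvtColor(c["img"],cv2.COLOR_RGB2HSV),lo,hi)
    if roi: k=np.zeros_like(m);x0,y0,x1,y1=roi;k[y0:y1,x0:x1]=1;m=m*k
    m=cv2.morphologyEx(m,cv2.MORPH_CLOSE,np.ones((5,5)))
    out=[]
    for q in cv2.findContours(m,cv2.RETR_EXTERNAL,cv2.CHAIN_APPROX_NONE)[0]:
        if cv2.contourArea(q)<amin: continue
        w=ray(c,q.reshape(-1,2),z)[:,:2]
        b=cv2.boxPoints(cv2.minAreaRect(np.float32(w*1000)))/1000
        e=[b[1]-b[0],b[2]-b[1]];l=[np.hypot(*v) for v in e];i=int(l[1]>l[0]);v=e[i]*(1 if e[i][0]>0 else -1)
        out.append(dict(c=b.mean(0).round(4).tolist(),L=round(float(max(l)),4),W=round(float(min(l)),4),yaw=round(float(np.arctan2(v[1],v[0])),3),pix=q.reshape(-1,2).mean(0).round().tolist()))
    return out
E
python3 - <<'E'
from h import *
for n in("top","scene"):
    c=dict(np.load(n+".npz")); hsv=cv2.cvtColor(c["img"],cv2.COLOR_RGB2HSV)
    if n=="top":
        for k,p in dict(board=(168,255),block=(333,262),sheet=(235,308),plate=(380,260),pad=(450,280),hand=(474,300),head=(473,266),bridge=(335,212),bench=(200,350)).items(): print(k,hsv[p[1],p[0]])
    else:
        for k,p in dict(board=(350,208),block=(287,256),plate=(270,300)).items(): print(k,hsv[p[1],p[0]])
c=dict(np.load("top.npz"))
print("boards");[print(r) for r in rects(c,(0,80,15),(15,255,120),.010,roi=(140,200,275,285))]
print("block");[print(r) for r in rects(c,(8,70,90),(22,255,255),.03,roi=(300,225,400,285))]
print("sheet");[print(r) for r in rects(c,(8,50,60),(22,255,255),.003,roi=(200,280,270,340))]
print("handle");[print(r) for r in rects(c,(5,70,80),(22,255,255),.057,roi=(440,230,500,330))]
print("jig");[print(r) for r in rects(c,(90,0,60),(140,90,255),.012,roi=(285,222,425,290))]
print("pad");[print(r) for r in rects(c,(0,0,0),(180,255,40),.004,roi=(435,235,495,300))]
E
```

```text
board [ 10 152  77]
block [ 18 114 156]
sheet [ 17 127 131]
plate [104  25 155]
pad [135  18  29]
hand [ 18 117 161]
head [ 83   6 184]
bridge [102  20 130]
bench [ 34 238 150]
board [ 10 171  61]
block [ 15 106 144]
plate [110  27 142]
boards
{'c': [0.5548999905586243, 0.2037999927997589], 'L': 0.1372, 'W': 0.0521, 'yaw': 0.052, 'pix': [247.0, 249.0]}
{'c': [0.5601999759674072, 0.31859999895095825], 'L': 0.1374, 'W': 0.0531, 'yaw': -0.193, 'pix': [206.0, 247.0]}
{'c': [0.5647000074386597, 0.4278999865055084], 'L': 0.1372, 'W': 0.0537, 'yaw': -0.086, 'pix': [167.0, 246.0]}
{'c': [0.6851999759674072, 0.28870001435279846], 'L': 0.054, 'W': 0.0174, 'yaw': 1.56, 'pix': [219.0, 202.0]}
block
{'c': [0.5180000066757202, -0.03290000185370445], 'L': 0.0915, 'W': 0.0346, 'yaw': -0.124, 'pix': [333.0, 260.0]}
sheet
{'c': [0.3939000070095062, 0.23720000684261322], 'L': 0.1282, 'W': 0.0986, 'yaw': -1.542, 'pix': [235.0, 308.0]}
handle
{'c': [0.4097999930381775, -0.4018999934196472], 'L': 0.1121, 'W': 0.0289, 'yaw': 0.138, 'pix': [474.0, 298.0]}
jig
{'c': [0.5503000020980835, -0.09440000355243683], 'L': 0.3274, 'W': 0.1708, 'yaw': -1.524, 'pix': [354.0, 251.0]}
pad
{'c': [0.4650999903678894, -0.43799999356269836], 'L': 0.0508, 'W': 0.0198, 'yaw': -0.065, 'pix': [480.0, 280.0]}
{'c': [0.5023999810218811, -0.39469999074935913], 'L': 0.1169, 'W': 0.1161, 'yaw': 1.426, 'pix': [461.0, 263.0]}
```

```bash
python3 - <<'E'
import cv2,numpy as np
a=cv2.imread("pics/top0.png")[190:295,280:430];cv2.imwrite("pics/j.png",cv2.resize(a,None,fx=5,fy=5,interpolation=cv2.INTER_CUBIC))
E
```

```text
(no output)
```

View pics/j.png

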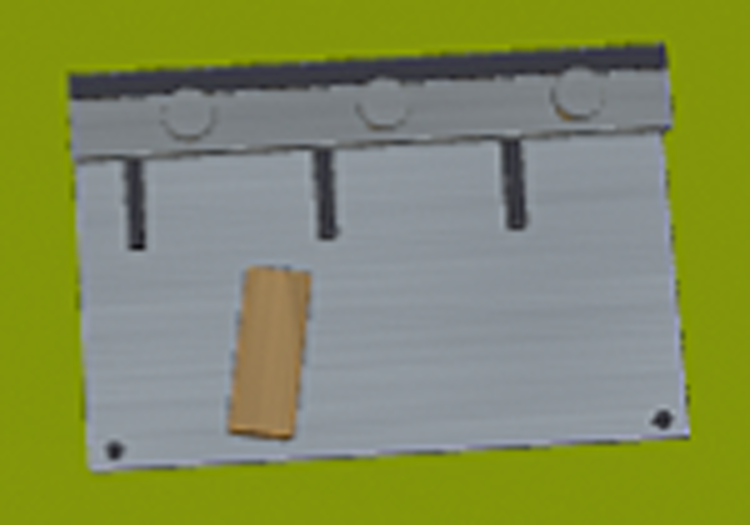

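The crop shows the jig turned slightly. Its near corners are at crop (90,470) and (688,437), and the pin heads at about (188,110), (383,100) and (578,92).

```bash
cat > jig.py <<'E'
from h import *
c=dict(np.load("top.npz"))
f=lambda p:np.array(p)/5+[280-.4,190-.4]
W=np.r_[ray(c,f([(90,470),(688,437)]),.012),ray(c,f([(188,111),(383,102),(578,93)]),.072),ray(c,f([(134,248),(143,248),(322,238),(332,238),(509,229),(520,229)]),.026)][:,:2]
J=np.array([(-115,165),(-115,-165),(67,100),(67,-5),(67,-110),(5,137),(5,127),(5,32),(5,22),(5,-73),(5,-83)])/1e3
a=W-W.mean(0);b=J-J.mean(0)
yaw=np.arctan2((b[:,0]*a[:,1]-b[:,1]*a[:,0]).sum(),(a*b).sum())
R=np.array([[np.cos(yaw),-np.sin(yaw)],[np.sin(yaw),np.cos(yaw)]]);o=W.mean(0)-R@J.mean(0)
if __name__=="__main__":
    print("res mm",((W-J@R.T-o)*1e3).round(1).tolist()); print("origin",o,"yaw",yaw)
    for n,y in(("1",.1),("2",-.005),("3",-.11)): print("bay",n,o+R@[.015,y],"pin",o+R@[.067,y])
    m=cv2.inRange(cv2.cvtColor(c["img"],cv2.COLOR_RGB2HSV),(0,0,130),(180,40,255))
E
python3 jig.py
```

```text
res mm [[1.1, -2.0], [0.6, 0.8], [1.6, -0.6], [0.9, 0.4], [0.4, 0.7], [-0.2, -4.3], [-0.7, 0.8], [-0.4, -2.2], [-0.9, 2.4], [-1.0, 0.1], [-1.5, 4.0]]
origin [ 0.57839428 -0.0926932 ] yaw 0.0465844066247036
bay 1 [0.58872125 0.00789683] pin [0.64066484 0.01031834]
bay 2 [ 0.59361084 -0.09698926] pin [ 0.64555443 -0.09456775]
bay 3 [ 0.59850044 -0.20187535] pin [ 0.65044402 -0.19945384]
```

```bash
python3 drive.py '[[0,0,0,0,0,-0.12],[0,0,0,0,0,-0.24],[0,0,0,0,0,-0.36],[0,0,0,0,0,-0.392],[0,0,0,0,0,-0.392],[0,0,0,0,0,-0.392]]' 0.75;  python3 -c "
from bench import robot, readout, capture, finish_job;print(readout.observe()['tool_rot'],readout.observe()['tool_pos'])"
cat > go.py <<'E'
import sys,numpy as np
from scipy.spatial.transform import Rotation as Ro
from bench import robot, readout, capture, finish_job
def rel(x,y,z,yaw):
    s=readout.observe();T=Ro.from_rotvec(s["tool_rot"])
    G=Ro.from_matrix([[np.cos(yaw),np.sin(yaw),0],[np.sin(yaw),-np.cos(yaw),0],[0,0,-1]])
    return (T.inv().apply(np.array([x,y,z])-s["tool_pos"])).round(4),(T.inv()*G).as_rotvec().round(3),s
if __name__=="__main__":
    d,r,s=rel(*map(float,sys.argv[1:5]));X=Ro.from_rotvec(s["tool_rot"]).as_matrix()
    print("shift",d,"turn",r,"now",s["tool_pos"].round(4),"yaw",np.arctan2(X[1,0],X[0,0]).round(3),"F",s["contact_force"].round(1))
E
python3 go.py .518 -.033 .14 -.124
```

```text
shift [ 0.5435 -0.0964  0.1022] turn [-0.001 -0.     0.907] now [ 0.2009 -0.4849  0.242 ] yaw 0.783 F [-0.   0.2 -1. ]
```

```bash
python3 drive.py '[[0.038,-0.007,0,0,0,0.12],[0.076,-0.014,0,0,0,0.24],[0.115,-0.02,0,0,0,0.36],[0.155,-0.027,0,0,0,0.48],[0.195,-0.034,0,0,0,0.6],[0.235,-0.041,0.01,0,0,0.72],[0.275,-0.048,0.02,0,0,0.84],[0.315,-0.055,0.03,0,0,0.907],[0.355,-0.062,0.04,0,0,0.907],[0.395,-0.07,0.05,0,0,0.907]]'; python3 go.py .518 -.033 .10 -.124
```

```text
clock: 1.43
tool_pos: [0.4154, -0.1787, 0.1991]
tool_rot: [3.135, -0.197, 0.001]
contact_force: [1.1, -0.9, -1.4]
finger_gap: 0.75
finger_force: 0.0
shift [ 0.0834 -0.1574  0.0991] turn [ 0.    -0.001 -0.002] now [ 0.4154 -0.1787  0.1991] yaw -0.126 F [ 1.1 -0.9 -1.4]
```

```bash
python3 drive.py '[[0.02,-0.035,0.01,0,0,0],[0.04,-0.07,0.02,0,0,0],[0.06,-0.105,0.03,0,0,0],[0.083,-0.14,0.04,0,0,0],[0.083,-0.157,0.06,0,0,0],[0.083,-0.157,0.06,0,0,0],[0.083,-0.157,0.06,0,0,0]]'; python3 go.py .518 -.033 .028 -.124; python3 - <<'E'
from bench import robot, readout, capture, finish_job
from h import *
c=capture("wrist");np.savez("w.npz",**c);cv2.imwrite("pics/w0.png",c["img"][:,:,::-1])
[print(r) for r in rects(c,(8,70,60),(22,255,255),.042,amin=500)]
E
```

```text
clock: 2.02
tool_pos: [0.5156, -0.0338, 0.138]
tool_rot: [3.136, -0.19, -0.005]
contact_force: [-0.5, -0.9, 0.7]
finger_gap: 0.754
finger_force: 0.0
shift [ 0.0026 -0.0011  0.11  ] turn [0.    0.003 0.003] now [ 0.5156 -0.0338  0.138 ] yaw -0.121 F [-0.5 -0.9  0.7]
{'c': [0.43799999356269836, 0.20280000567436218], 'L': 0.1351, 'W': 0.0489, 'yaw': -0.985, 'pix': [32.0, 381.0]}
{'c': [0.5195000171661377, -0.03550000116229057], 'L': 0.0902, 'W': 0.0348, 'yaw': -0.123, 'pix': [318.0, 240.0]}
```

View pics/w0.png

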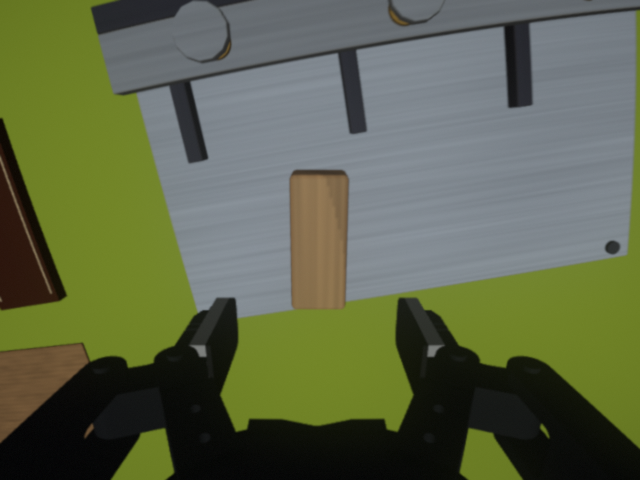

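The wrist view shows the block at (318,240), centred between the fingers and clear of the rails. I'll grasp it and carry it to the sheet.

```bash
python3 drive.py '[[0.004,0.001,0.04,0,0,0],[0.004,0.001,0.08,0,0,0],[0.004,0.001,0.1,0,0,0],[0.004,0.001,0.11,0,0,0],[0.004,0.001,0.11,0,0,0]]' && python3 drive.py '[[0,0,0,0,0,0],[0,0,0,0,0,0],[0,0,0,0,0,0],[0,0,0,0,0,0],[0,0,0,0,0,0],[0,0,0,0,0,0]]' 0 && python3 drive.py '[[0,0,-0.03,0,0,0],[0,0,-0.07,0,0,0],[0,0,-0.1,0,0,0],[0,0,-0.1,0,0,0]]'; python3 go.py .392 .237 .10 0.03
```

```text
clock: 2.48
tool_pos: [0.5192, -0.0371, 0.0283]
tool_rot: [3.135, -0.195, -0.004]
contact_force: [0.8, 0.2, -0.1]
finger_gap: 0.752
finger_force: 0.0
clock: 2.98
tool_pos: [0.5219, -0.0365, 0.0323]
tool_rot: [3.135, -0.192, 0.008]
contact_force: [-1.2, -1.3, 7.1]
finger_gap: 0.404
finger_force: 62.0
clock: 3.32
tool_pos: [0.5238, -0.0365, 0.1382]
tool_rot: [3.134, -0.192, 0.022]
contact_force: [1.3, 0.1, 0.2]
finger_gap: 0.408
finger_force: 61.1
shift [-0.1647 -0.2555  0.0358] turn [ 0.001 -0.014 -0.152] now [ 0.5238 -0.0365  0.1382] yaw -0.122 F [1.3 0.1 0.2]
```

```bash
python3 drive.py '[[-0.02,-0.03,0,0,0,-0.02],[-0.04,-0.06,0,0,0,-0.04],[-0.06,-0.09,0,0,0,-0.07],[-0.08,-0.12,0,0,0,-0.1],[-0.1,-0.15,0,0,0,-0.13],[-0.12,-0.18,0,0,0,-0.15],[-0.14,-0.21,0,0,0,-0.15],[-0.155,-0.24,0.02,0,0,-0.15],[-0.165,-0.255,0.04,0,0,-0.15],[-0.165,-0.255,0.04,0,0,-0.15]]';python3 drive.py '[[0,0,0,0,0,0],[0,0,0,0,0,0]]'; python3 go.py .393 .237 .024 0.03
```

```text
clock: 4.15
tool_pos: [0.3842, 0.239, 0.0861]
tool_rot: [3.14, 0.05, -0.008]
contact_force: [-0.2, -0.7, -2.5]
finger_gap: 0.408
finger_force: 60.9
clock: 4.32
tool_pos: [0.3881, 0.237, 0.0903]
tool_rot: [-3.141, -0.044, -0.002]
contact_force: [1.2, 0.1, -2.0]
finger_gap: 0.411
finger_force: 60.9
shift [0.0048 0.0001 0.0663] turn [-0.    -0.002 -0.002] now [0.3881 0.237  0.0903] yaw 0.028 F [ 1.2  0.1 -2. ]
```

```bash
python3 drive.py '[[0.004,0,0.04,0,0,0],[0.004,0,0.055,0,0,0],[0.004,0,0.06,0,0,0],[0.004,0,0.064,0,0,0],[0.004,0,0.067,0,0,0],[0.004,0,0.067,0,0,0]]';python3 drive.py '[[0,0,0,0,0,0],[0,0,0,0,0,0],[0,0,-0.02,0,0,0],[0,0,-0.05,0,0,0],[0,0,-0.09,0,0,0],[0,0,-0.12,0,0,0],[0,0,-0.12,0,0,0]]' 0.8; python3 - <<'E'
from bench import robot, readout, capture, finish_job
from h import *
c=capture("top");np.savez("top1.npz",**c);cv2.imwrite("pics/t1.png",c["img"][:,:,::-1])
print("boards");[print(r) for r in rects(c,(0,80,15),(15,255,120),.010,roi=(140,215,275,290))]
c=capture("wrist");cv2.imwrite("pics/w1.png",c["img"][:,:,::-1])
E
python3 go.py .52 .20 .15 0.05
```

```text
clock: 4.82
tool_pos: [0.3925, 0.2374, 0.0236]
tool_rot: [-3.14, -0.043, -0.004]
contact_force: [-1.4, 0.0, -0.3]
finger_gap: 0.411
finger_force: 61.0
clock: 5.4
tool_pos: [0.3945, 0.2389, 0.1503]
tool_rot: [-3.135, -0.044, -0.019]
contact_force: [0.9, 0.7, 0.7]
finger_gap: 0.799
finger_force: 0.0
boards
{'c': [0.5548999905586243, 0.2037999927997589], 'L': 0.1372, 'W': 0.0521, 'yaw': 0.052, 'pix': [247.0, 249.0]}
{'c': [0.5600000023841858, 0.31859999895095825], 'L': 0.1378, 'W': 0.0531, 'yaw': -0.193, 'pix': [206.0, 246.0]}
{'c': [0.5647000074386597, 0.4278999865055084], 'L': 0.1372, 'W': 0.0537, 'yaw': -0.086, 'pix': [167.0, 246.0]}
shift [ 0.1267  0.0412 -0.0055] turn [-0.002 -0.004 -0.022] now [0.3922 0.2377 0.1441] yaw 0.028 F [-0.   0.1 -0.9]
```

View pics/w1.png

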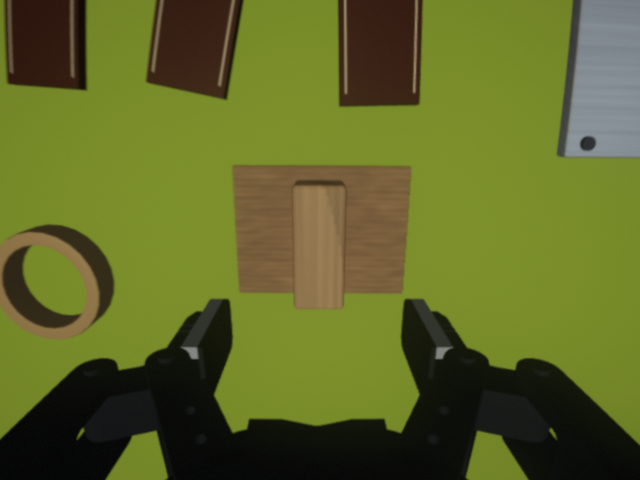

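```bash
python3 - <<'E'
from bench import robot, readout, capture, finish_job
from h import *
c=capture("wrist")
print("sheet corners",ray(c,[(234,166),(410,167),(403,292),(239,292)],.003)[:,:2].round(4).tolist())
print("block top corners",ray(c,[(293,185),(345,185),(344,308),(294,308)],.033)[:,:2].round(4).tolist())
print("board1 near corners",ray(c,[(340,106),(420,104)],.01)[:,:2].round(4).tolist())
c=capture("top")
[print(r) for r in rects(c,(8,70,90),(22,255,255),.033,roi=(200,280,270,340))]
E
```

```text
sheet corners [[0.4392, 0.298], [0.4422, 0.1723], [0.3452, 0.1683], [0.3414, 0.2972]]
block top corners [[0.431, 0.2539], [0.432, 0.2205], [0.3451, 0.2168], [0.344, 0.2522]]
board1 near corners [[0.4816, 0.2246], [0.4849, 0.171]]
{'c': [0.34950000047683716, 0.2759000062942505], 'L': 0.0304, 'W': 0.0216, 'yaw': -1.17, 'pix': [218.0, 323.0]}
{'c': [0.39309999346733093, 0.20440000295639038], 'L': 0.0967, 'W': 0.0698, 'yaw': 0.053, 'pix': [247.0, 305.0]}
```

```bash
python3 go.py .520 .2003 .016 0.055
```

```text
shift [0.1281 0.0402 0.1253] turn [ 0.001  0.001 -0.027] now [0.3909 0.2371 0.1414] yaw 0.028 F [-0.6  0.4 -0.5]
```

```bash
python3 drive.py '[[0.04,0.012,0,0,0,-0.01],[0.08,0.025,0,0,0,-0.02],[0.12,0.04,0.02,0,0,-0.027],[0.128,0.04,0.05,0,0,-0.027],[0.128,0.04,0.085,0,0,-0.027],[0.128,0.04,0.085,0,0,-0.027],[0.128,0.04,0.085,0,0,-0.027]]';python3 go.py .520 .2003 .016 0.055
```

```text
clock: 6.18
tool_pos: [0.5183, 0.2002, 0.0543]
tool_rot: [3.138, 0.086, -0.012]
contact_force: [-0.2, -0.2, 0.8]
finger_gap: 0.802
finger_force: 0.0
shift [ 0.002  -0.0001  0.0383] turn [ 0.002  0.007 -0.   ] now [0.5183 0.2002 0.0543] yaw 0.055 F [-0.2 -0.2  0.8]
```

```bash
python3 drive.py '[[0.002,0,0.03,0,0,0],[0.002,0,0.04,0,0,0],[0.002,0,0.04,0,0,0]]' ; python3 drive.py '[[0,0,0,0,0,0],[0,0,0,0,0,0],[0,0,0,0,0,0],[0,0,0,0,0,0],[0,0,0,0,0,0]]' 0 ; python3 drive.py '[[0,0,-0.03,0,0,0],[0,0,-0.06,0,0,0],[0,0,-0.06,0,0,0],[0,0,-0.06,0,0,0]]'; python3 jig.py; python3 - <<'E'
from bench import robot, readout, capture, finish_job
from h import *
c=capture("wrist");np.savez("w2.npz",**c);cv2.imwrite("pics/w2.png",c["img"][:,:,::-1])
E
python3 go.py .505 .003 .06 0.047
```

```text
clock: 6.43
tool_pos: [0.521, 0.2009, 0.0162]
tool_rot: [3.139, 0.087, -0.005]
contact_force: [0.4, -0.4, -1.0]
finger_gap: 0.8
finger_force: 0.0
clock: 6.85
tool_pos: [0.5249, 0.2015, 0.0213]
tool_rot: [-3.139, -0.086, -0.01]
contact_force: [-0.5, -0.8, 8.0]
finger_gap: 0.095
finger_force: 3.7
clock: 7.18
tool_pos: [0.5243, 0.2016, 0.0811]
tool_rot: [-3.139, -0.086, -0.01]
contact_force: [-1.4, -0.2, -1.1]
finger_gap: 0.001
finger_force: 0.0
res mm [[1.1, -2.0], [0.6, 0.8], [1.6, -0.6], [0.9, 0.4], [0.4, 0.7], [-0.2, -4.3], [-0.7, 0.8], [-0.4, -2.2], [-0.9, 2.4], [-1.0, 0.1], [-1.5, 4.0]]
origin [ 0.57839428 -0.0926932 ] yaw 0.0465844066247036
bay 1 [0.58872125 0.00789683] pin [0.64066484 0.01031834]
bay 2 [ 0.59361084 -0.09698926] pin [ 0.64555443 -0.09456775]
bay 3 [ 0.59850044 -0.20187535] pin [ 0.65044402 -0.19945384]
shift [-0.029   0.1969  0.0188] turn [-0.001 -0.003  0.008] now [0.5231 0.2012 0.079 ] yaw 0.055 F [-0.5 -0.2 -0.9]
```

View pics/w2.png

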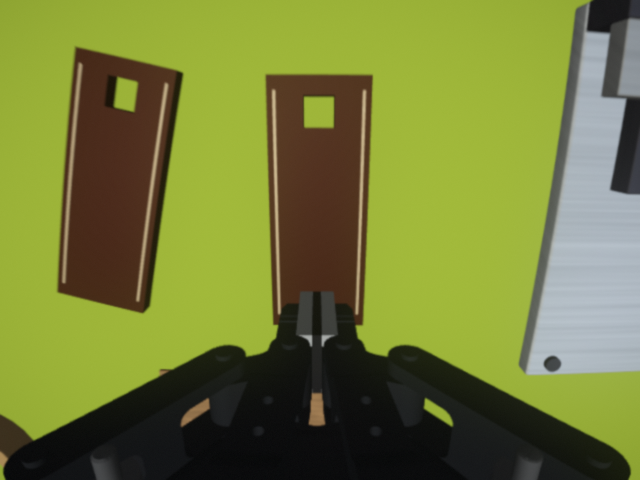

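The fingers closed on top of the board, because the pads sit further back when open. The board looks barely moved: its far corners are at (266,75) and (373,75), and its hole at (319,112). I'll retry lower with a narrower opening.

```bash
python3 drive.py '[[0,0,0,0,0,0],[0,0,0,0,0,0],[0,0,0,0,0,0],[0,0,0,0,0,0],[0,0,0,0,0,0]]' 0.74; python3 - <<'E'
from h import *
c=dict(np.load("w2.npz"));p=ray(c,[(266,75),(373,75),(319,112),(316,322)],.01)[:,:2];print(p.round(4).tolist())
d=p[0]-p[1];y=np.arctan2(-d[0],d[1]);m=(p[0]+p[1])/2;u=np.array([np.cos(y),np.sin(y)]);print("yaw",y,"origin",m-.07*u,"grasp",m-.103*u)
E
python3 go.py .520 .2003 .007 0.055
```

```text
clock: 7.65
tool_pos: [0.5223, 0.2009, 0.0768]
tool_rot: [3.14, 0.086, -0.001]
contact_force: [0.4, -0.2, -0.4]
finger_gap: 0.705
finger_force: 0.0
[[0.6234, 0.2324], [0.6264, 0.1787], [0.6069, 0.2048], [0.4876, 0.1997]]
yaw 0.05614656551823529 origin [0.55499918 0.2016465 ] grasp [0.52205118 0.19979464]
shift [-0.0022  0.0004  0.0698] turn [ 0.     0.001 -0.   ] now [0.5223 0.2009 0.0768] yaw 0.055 F [ 0.4 -0.2 -0.4]
```

```bash
python3 drive.py '[[0,0.001,0.03,0,0,0],[0,0.001,0.055,0,0,0],[0,0.001,0.066,0,0,0],[0,0.001,0.07,0,0,0],[0,0.001,0.07,0,0,0]]' ; python3 drive.py '[[0,0,0,0,0,0],[0,0,0,0,0,0],[0,0,0,0,0,0],[0,0,0,0,0,0],[0,0,0,0,0,0]]' 0 ; python3 drive.py '[[0,0,-0.03,0,0,0],[0,0,-0.06,0,0,0],[0,0,-0.06,0,0,0],[0,0,-0.06,0,0,0]]';  python3 - <<'E'
from bench import robot, readout, capture, finish_job
from h import *
c=capture("wrist");np.savez("w3.npz",**c);cv2.imwrite("pics/w3.png",c["img"][:,:,::-1])
E
python3 go.py .505 .003 .06 0.047
```

```text
clock: 8.07
tool_pos: [0.5222, 0.1998, 0.0069]
tool_rot: [3.14, 0.086, -0.002]
contact_force: [0.2, 0.4, 0.3]
finger_gap: 0.741
finger_force: 0.0
clock: 8.48
tool_pos: [0.5234, 0.2003, 0.0087]
tool_rot: [-3.14, -0.086, -0.004]
contact_force: [0.1, -0.6, 6.7]
finger_gap: 0.608
finger_force: 63.7
clock: 8.82
tool_pos: [0.5236, 0.2003, 0.0693]
tool_rot: [-3.139, -0.086, -0.006]
contact_force: [0.3, -0.2, -1.8]
finger_gap: 0.607
finger_force: 63.6
shift [-0.0283  0.1957  0.0073] turn [ 0.    -0.     0.008] now [0.5225 0.1999 0.0673] yaw 0.055 F [-0.2 -0.4 -1.5]
```

View pics/w3.png

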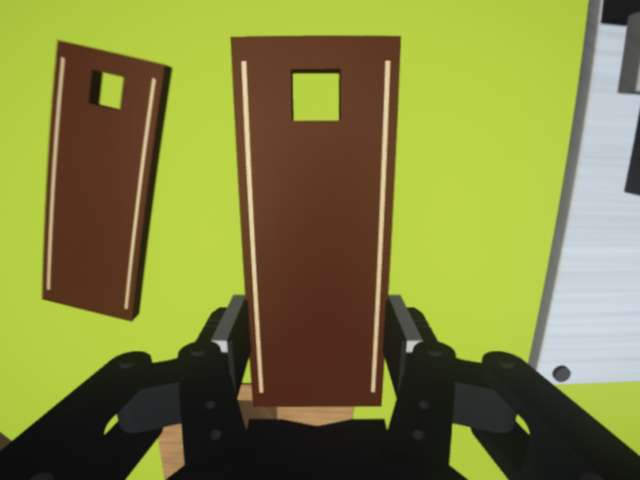

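The board is held squarely, with its hole at (316,95). Next I'll move it to the mouth of bay 1.

```bash
python3 drive.py '[[-0.02,0.03,0,0,0,0.008],[-0.033,0.06,0,0,0,0.008],[-0.033,0.1,0,0,0,0.008],[-0.033,0.14,0,0,0,0.008],[-0.033,0.175,0,0,0,0.008],[-0.033,0.199,0.01,0,0,0.008],[-0.033,0.199,0.025,0,0,0.008],[-0.033,0.199,0.025,0,0,0.008],[-0.033,0.199,0.025,0,0,0.008]]';python3 - <<'E'
from bench import robot, readout, capture, finish_job
from h import *
c=capture("wrist");np.savez("w4.npz",**c);cv2.imwrite("pics/w4.png",c["img"][:,:,::-1])
E
python3 go.py .5008 -.0002 .0225 0.047
```

```text
clock: 9.62
tool_pos: [0.499, -0.0004, 0.0404]
tool_rot: [-3.14, -0.073, 0.007]
contact_force: [0.2, -0.5, -1.1]
finger_gap: 0.608
finger_force: 63.6
shift [0.0011 0.0002 0.019 ] turn [-0.     0.002  0.   ] now [ 4.998e-01 -1.000e-04  4.150e-02] yaw 0.047 F [ 1.5 -0.7 -1.3]
```

View pics/w4.png

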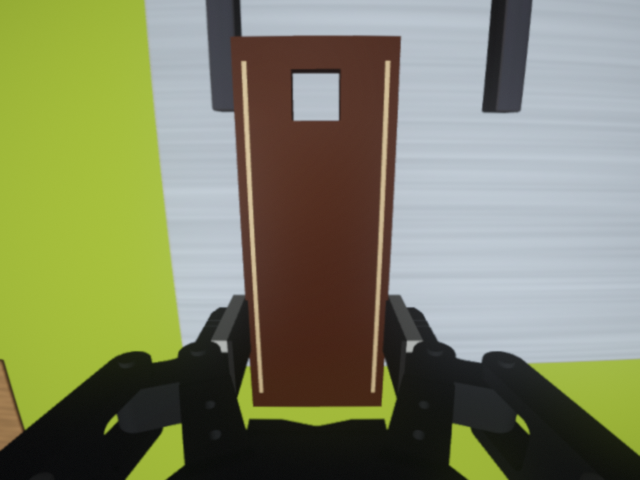

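The wrist view shows the board straight in line with bay 1. Rail 1's near end is at about (208–235,110) and rail 2's top is at about (494–521,112). From these I'll compute the rail positions.

```bash
python3 - <<'E'
from h import *
from jig import o,R
c=dict(np.load("w4.npz"));f=lambda p:((p[:,:2]-o)@R*1e3).round(1).tolist()
print("rail tops (jig)",f(ray(c,[(210,110),(496,112),(520,111)],.026)))
print("rail foot (jig)",f(ray(c,[(483,112)],.012)))
print("plate near-edge",f(ray(c,[(182,352),(640,359),(147,0)],.012)))
print("board far corners",f(ray(c,[(232,38),(400,37)],.043)))
c=dict(np.load("w.npz"));print("w0: pins",f(ray(c,[(203,30)],.072)),"plate corners",f(ray(c,[(206,317),(628,255)],.012)))
a=c["img"]
E
```

```text
rail tops (jig) [[5.8, 135.0], [5.7, 28.8], [6.3, 19.6]]
rail foot (jig) [[6.1, 27.9]]
plate near-edge [[-106.2, 161.9], [-113.6, -74.1], [47.8, 160.8]]
board far corners [[26.8, 122.1], [27.1, 69.7]]
w0: pins [[67.5, 95.2]] plate corners [[-109.2, 155.5], [-113.7, -168.8]]
```

```bash
python3 drive.py '[[0.001,0.001,0.012,0,0,0],[0.001,0.001,0.019,0,0,0],[0.001,0.001,0.019,0,0,0],[0.02,0.001,0.019,0,0,0],[0.04,0.001,0.019,0,0,0],[0.048,0.001,0.019,0,0,0],[0.048,0.001,0.019,0,0,0]]'; python3 drive.py '[[0.004,0,0,0,0,0],[0.008,0,0,0,0,0],[0.012,0,0,0,0,0],[0.012,0,0,0,0,0]]'; python3 go.py .5558 .0064 .0205 0.047
```

```text
clock: 10.25
tool_pos: [0.5497, 0.001, 0.0235]
tool_rot: [3.141, 0.075, 0.001]
contact_force: [-0.1, -1.2, -1.4]
finger_gap: 0.609
finger_force: 63.6
clock: 10.58
tool_pos: [0.5567, 0.0013, 0.0214]
tool_rot: [-3.14, -0.073, 0.017]
contact_force: [-14.1, 0.4, 1.6]
finger_gap: 0.609
finger_force: 64.0
shift [-0.0007 -0.0051  0.0009] turn [-0.001  0.011 -0.   ] now [0.5567 0.0013 0.0214] yaw 0.047 F [-14.1   0.4   1.6]
```

```bash
python3 drive.py '[[-0.003,0,0.001,0,0,0],[-0.003,-0.002,0.002,0,0,0],[-0.003,-0.004,0.002,0,0,0],[-0.003,-0.006,0.002,0,0,0],[-0.003,-0.008,0.002,0,0,0],[-0.003,-0.008,0.002,0,0,0]]'; python3 go.py .5558 .0064 .0205 0.047
```

```text
clock: 11.08
tool_pos: [0.5564, 0.0042, 0.0211]
tool_rot: [3.132, 0.069, -0.003]
contact_force: [-4.7, -22.7, -0.4]
finger_gap: 0.61
finger_force: 63.9
shift [-0.0005 -0.0022  0.0006] turn [ 0.009  0.002 -0.003] now [0.5564 0.0042 0.0211] yaw 0.044 F [ -4.7 -22.7  -0.4]
```

```bash
python3 drive.py '[[0.002,0.004,0,0,0,0],[0.003,0.005,0,0,0,0],[0.003,0.005,0,0,0,0]]'; python3 drive.py '[[0,0,0,0,0,0],[0,0,0,0,0,0],[0,0,0,0,0,0],[0,0,-0.02,0,0,0],[0,0,-0.05,0,0,0],[-0.03,0,-0.09,0,0,0],[-0.06,0,-0.12,0,0,0],[-0.06,0,-0.12,0,0,0],[-0.06,0,-0.12,0,0,0]]' 0.74;python3 - <<'E'
from bench import robot, readout, capture, finish_job
from h import *
c=capture("wrist");np.savez("w5.npz",**c);cv2.imwrite("pics/w5.png",c["img"][:,:,::-1])
c=capture("top")
print("boards");[print(r) for r in rects(c,(0,80,15),(15,255,120),.010,roi=(140,215,275,290))]
E
python3 go.py .53 .317 .12 -.193
```

```text
clock: 11.33
tool_pos: [0.5566, 0.0036, 0.0207]
tool_rot: [3.14, 0.072, -0.017]
contact_force: [-21.4, -3.4, 11.1]
finger_gap: 0.612
finger_force: 65.3
clock: 12.08
tool_pos: [0.5012, 0.0015, 0.145]
tool_rot: [3.14, 0.074, 0.012]
contact_force: [-0.3, -0.2, -0.1]
finger_gap: 0.739
finger_force: 0.0
boards
{'c': [0.5602999925613403, 0.31869998574256897], 'L': 0.1373, 'W': 0.0527, 'yaw': -0.193, 'pix': [206.0, 247.0]}
{'c': [0.5647000074386597, 0.4278999865055084], 'L': 0.1372, 'W': 0.0537, 'yaw': -0.086, 'pix': [167.0, 246.0]}
shift [ 0.0439 -0.3137  0.0212] turn [-0.    -0.001  0.24 ] now [0.5008 0.0016 0.1411] yaw 0.047 F [ 0.5  0.1 -0.1]
```

View pics/w5.png

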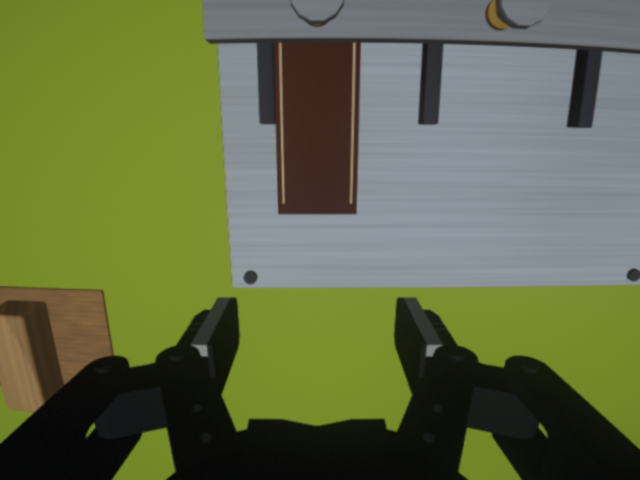

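Board A sits in bay 1 against its rail: left edge at 277, near end at row 213. Next is board B.

```bash
python3 drive.py '[[0,-0.04,0,0,0,0.04],[0,-0.08,0,0,0,0.08],[0,-0.12,0,0,0,0.12],[0,-0.16,0,0,0,0.16],[0,-0.2,0,0,0,0.2],[0,-0.24,0,0,0,0.24],[0,-0.28,0,0,0,0.24],[0,-0.318,0,0,0,0.24],[0,-0.318,0,0,0,0.24],[0,-0.318,0,0,0,0.24]]'; python3 drive.py '[[0,0,0,0,0,0],[0,0,0,0,0,0]]';cat > wb.py <<'E'
from bench import robot, readout, capture, finish_job
from h import *
from go import rel
import sys
c=capture("wrist")
for r in rects(c,(0,80,10),(16,255,140),.010,amin=2500):
    if abs(r["L"]-.14)<.012 and abs(r["W"]-.054)<.008:
        u=np.array([np.cos(r["yaw"]),np.sin(r["yaw"])]);g=np.array(r["c"])-.033*u
        print(r,"grasp",g.round(4),"rel",rel(*g,.007,r["yaw"])[:2])
E
python3 wb.py;python3 go.py .5276 .323 .007 -.193
```

```text
clock: 13.02
tool_pos: [0.4848, 0.3208, 0.1384]
tool_rot: [3.125, -0.297, -0.005]
contact_force: [-0.3, 0.4, 0.1]
finger_gap: 0.738
finger_force: 0.0
clock: 13.18
tool_pos: [0.4857, 0.318, 0.1401]
tool_rot: [3.125, -0.305, -0.002]
contact_force: [-0.3, -0.4, 0.3]
finger_gap: 0.74
finger_force: 0.0
{'c': [0.5652999877929688, 0.4269999861717224], 'L': 0.1383, 'W': 0.0536, 'yaw': -0.083, 'pix': [138.0, 148.0]} grasp [0.5324 0.4297] rel (array([ 0.0241, -0.1188,  0.1335]), array([ 0.001,  0.001, -0.112]))
{'c': [0.5612999796867371, 0.31790000200271606], 'L': 0.1382, 'W': 0.0523, 'yaw': -0.19, 'pix': [294.0, 119.0]} grasp [0.5289 0.3241] rel (array([ 0.0411, -0.0145,  0.1335]), array([ 0.001,  0.001, -0.005]))
shift [ 0.04   -0.0132  0.1335] turn [ 0.001  0.001 -0.002] now [0.4859 0.318  0.1406] yaw -0.195 F [0.6 0.7 1. ]
```

```bash
python3 drive.py '[[0.03,-0.01,0.02,0,0,-0.004],[0.04,-0.014,0.06,0,0,-0.004],[0.04,-0.014,0.095,0,0,-0.004],[0.04,-0.014,0.118,0,0,-0.004],[0.04,-0.014,0.128,0,0,-0.004],[0.04,-0.014,0.133,0,0,-0.004],[0.04,-0.014,0.133,0,0,-0.004]]'; python3 drive.py '[[0,0,0,0,0,0],[0,0,0,0,0,0],[0,0,0,0,0,0],[0,0,0,0,0,0],[0,0,0,0,0,0]]' 0 ; python3 drive.py '[[0,0,-0.03,0,0,0],[0,0,-0.06,0,0,0],[0,0,-0.09,0,0,0],[0,0,-0.09,0,0,0],[0,0,-0.09,0,0,0]]'; python3 go.py .5064 -.1065 .06 0.047
```

```text
clock: 13.82
tool_pos: [0.5278, 0.3246, 0.0084]
tool_rot: [3.127, -0.298, -0.0]
contact_force: [-0.2, 0.5, 0.2]
finger_gap: 0.738
finger_force: 0.0
clock: 14.23
tool_pos: [0.5288, 0.3257, 0.0109]
tool_rot: [-3.126, 0.297, -0.006]
contact_force: [-0.6, -0.8, 6.8]
finger_gap: 0.612
finger_force: 63.4
clock: 14.65
tool_pos: [0.5286, 0.3259, 0.1013]
tool_rot: [-3.125, 0.296, -0.007]
contact_force: [0.5, 0.1, -1.4]
finger_gap: 0.608
finger_force: 63.3
shift [0.0593 0.429  0.0401] turn [-0.003 -0.005 -0.236] now [0.5286 0.3259 0.1013] yaw -0.189 F [ 0.5  0.1 -1.4]
```

```bash
python3 drive.py '[[0.005,0.04,0,0,0,-0.04],[0.01,0.08,0,0,0,-0.08],[0.016,0.12,0,0,0,-0.12],[0.022,0.16,0,0,0,-0.16],[0.028,0.2,0,0,0,-0.2],[0.034,0.24,0,0,0,-0.236],[0.04,0.28,0,0,0,-0.236],[0.045,0.32,0,0,0,-0.236],[0.052,0.36,0,0,0,-0.236],[0.059,0.4,0,0,0,-0.236]]';python3 drive.py '[[0,0.02,0,0,0,0],[0,0.02,0,0,0,0],[0,0.02,0.02,0,0,0],[0,0.02,0.02,0,0,0]]'; python3 go.py .5064 -.1065 .0247 0.047
```

```text
clock: 15.48
tool_pos: [0.5088, -0.0804, 0.0969]
tool_rot: [-3.14, -0.074, 0.004]
contact_force: [0.6, -0.2, -1.5]
finger_gap: 0.608
finger_force: 63.4
clock: 15.82
tool_pos: [0.5087, -0.0981, 0.0741]
tool_rot: [-3.139, -0.072, 0.011]
contact_force: [-0.5, 0.4, -2.7]
finger_gap: 0.608
finger_force: 63.4
shift [-0.0024  0.0084  0.0494] turn [-0.002  0.007 -0.001] now [ 0.5087 -0.0981  0.0741] yaw 0.046 F [-0.5  0.4 -2.7]
```

```bash
python3 drive.py '[[-0.003,0.008,0.025,0,0,0],[-0.003,0.008,0.042,0,0,0],[-0.003,0.008,0.048,0,0,0],[-0.003,0.008,0.048,0,0,0],[-0.003,0.008,0.048,0,0,0]]'; python3 go.py .5065 -.1065 .0247 0.047;  python3 - <<'E'
from h import *
from bench import robot, readout, capture, finish_job
c=capture("wrist");cv2.imwrite("pics/w6.png",c["img"][:,:,::-1])
E
```

```text
clock: 16.23
tool_pos: [0.5086, -0.1063, 0.0307]
tool_rot: [-3.141, -0.075, 0.001]
contact_force: [-0.1, -0.5, 0.0]
finger_gap: 0.608
finger_force: 63.4
shift [-0.0021  0.0001  0.006 ] turn [-0.     0.     0.001] now [ 0.5086 -0.1063  0.0307] yaw 0.048 F [-0.1 -0.5  0. ]
```

View pics/w6.png

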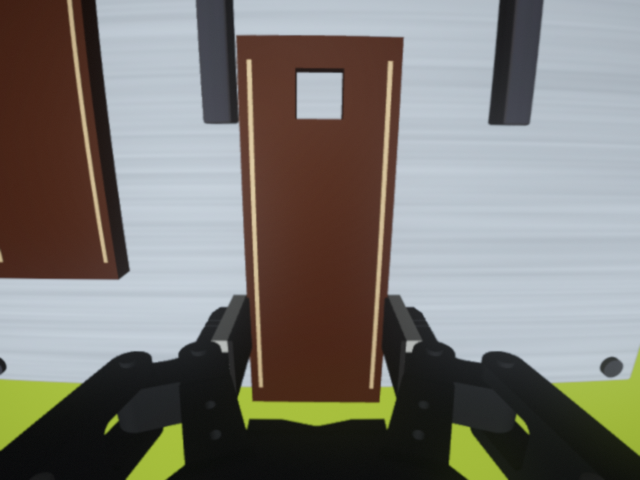

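Board B is lined up in bay 2's mouth, with its left edge at 238 just right of the rail. I'll insert it.

```bash
python3 drive.py '[[0,0,0.005,0,0,0],[0,0,0.006,0,0,0],[0.02,0,0.006,0,0,0],[0.04,0,0.006,0,0,0],[0.045,0,0.006,0,0,0],[0.045,0,0.006,0,0,0]]'; python3 drive.py '[[0.004,0,0,0,0,0],[0.008,0,0,0,0,0],[0.012,0,0,0,0,0],[0.012,0,0,0,0,0]]'; python3 drive.py '[[0,0,0.001,0,0,0],[-0.001,-0.003,0.002,0,0,0],[-0.001,-0.006,0.002,0,0,0],[-0.001,-0.009,0.002,0,0,0],[-0.001,-0.009,0.002,0,0,0]]'; python3 go.py .5615 -.1007 .0229 0.047
```

```text
clock: 16.78
tool_pos: [0.5544, -0.1047, 0.0247]
tool_rot: [3.14, 0.074, 0.001]
contact_force: [0.2, 0.5, -1.5]
finger_gap: 0.609
finger_force: 63.5
clock: 17.12
tool_pos: [0.5612, -0.1046, 0.023]
tool_rot: [-3.14, -0.074, 0.019]
contact_force: [-19.2, -1.5, 8.1]
finger_gap: 0.61
finger_force: 64.3
clock: 17.53
tool_pos: [0.5608, -0.1002, 0.023]
tool_rot: [3.133, 0.067, -0.012]
contact_force: [-18.9, -20.2, 11.0]
finger_gap: 0.611
finger_force: 65.0
shift [0.0007 0.0005 0.0001] turn [ 0.008  0.008 -0.004] now [ 0.5608 -0.1002  0.023 ] yaw 0.043 F [-18.9 -20.2  11. ]
```

```bash
python3 drive.py '[[0,0.004,-0.001,0,0,0],[0,0.006,-0.001,0,0,0],[0,0.006,-0.001,0,0,0]]'; python3 drive.py '[[0,0,0,0,0,0],[0,0,0,0,0,0],[0,0,0,0,0,0],[0,0,-0.02,0,0,0],[0,0,-0.05,0,0,0],[-0.03,0,-0.09,0,0,0],[-0.06,0,-0.12,0,0,0],[-0.06,0,-0.12,0,0,0],[-0.06,0,-0.12,0,0,0]]' 0.74;python3 - <<'E'
from bench import robot, readout, capture, finish_job
from h import *
c=capture("wrist");np.savez("w7.npz",**c);cv2.imwrite("pics/w7.png",c["img"][:,:,::-1])
c=capture("top")
print("boards");[print(r) for r in rects(c,(0,80,15),(15,255,120),.010,roi=(110,215,275,290))]
E
python3 go.py .497 .428 .142 -.085
```

```text
clock: 17.78
tool_pos: [0.561, -0.1018, 0.0229]
tool_rot: [-3.14, -0.073, 0.013]
contact_force: [-16.0, -1.2, 8.1]
finger_gap: 0.608
finger_force: 64.4
clock: 18.53
tool_pos: [0.5049, -0.1046, 0.1469]
tool_rot: [3.139, 0.073, 0.01]
contact_force: [0.1, -0.2, 0.4]
finger_gap: 0.739
finger_force: 0.0
boards
{'c': [0.5647000074386597, 0.4278999865055084], 'L': 0.1372, 'W': 0.0537, 'yaw': -0.086, 'pix': [167.0, 246.0]}
shift [ 0.0172 -0.5318  0.001 ] turn [ 0.    -0.001  0.132] now [ 0.5046 -0.1041  0.143 ] yaw 0.047 F [-0.1  0.4 -1.1]
```

View pics/w7.png

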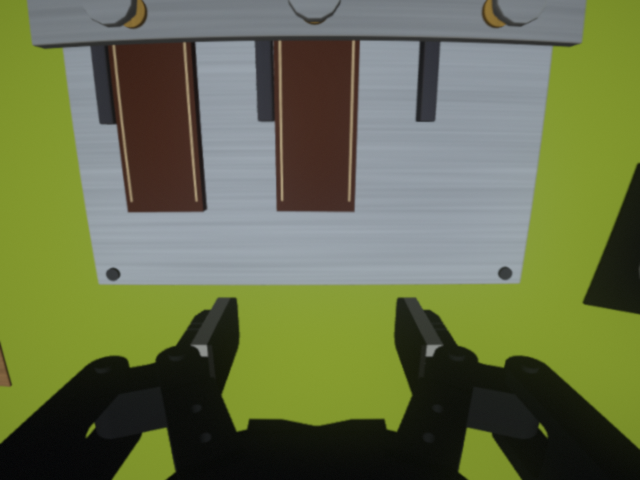

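Boards A and B are both seated, their near ends level at row 211. Next is board C.

```bash
python3 drive.py '[[0,-0.04,0,0,0,0.04],[0,-0.08,0,0,0,0.08],[0,-0.12,0,0,0,0.12],[0,-0.16,0,0,0,0.132],[0,-0.2,0,0,0,0.132],[0,-0.24,0,0,0,0.132],[0,-0.28,0,0,0,0.132],[0,-0.32,0,0,0,0.132],[0.005,-0.36,0,0,0,0.132],[0.01,-0.4,0,0,0,0.132]]'; python3 drive.py '[[0.01,-0.04,0,0,0,0],[0.01,-0.08,0,0,0,0],[0.01,-0.12,0,0,0,0],[0.01,-0.12,0,0,0,0],[0.01,-0.12,0,0,0,0],[0.01,-0.12,0,0,0,0]]'; python3 wb.py
```

```text
clock: 19.47
tool_pos: [0.4949, 0.2983, 0.1407]
tool_rot: [3.137, -0.133, -0.005]
contact_force: [0.7, -0.7, 0.0]
finger_gap: 0.74
finger_force: 0.0
clock: 19.97
tool_pos: [0.5155, 0.4144, 0.1407]
tool_rot: [3.136, -0.133, -0.004]
contact_force: [0.1, -0.8, 0.7]
finger_gap: 0.744
finger_force: 0.0
{'c': [0.565500020980835, 0.42730000615119934], 'L': 0.138, 'W': 0.0522, 'yaw': -0.082, 'pix': [291.0, 157.0]} grasp [0.5326 0.43  ] rel (array([ 0.0156, -0.0178,  0.1347]), array([ 0.002,  0.002, -0.004]))
```

```bash
python3 drive.py '[[0.01,-0.01,0.02,0,0,0],[0.015,-0.017,0.06,0,0,0],[0.015,-0.017,0.095,0,0,0],[0.015,-0.017,0.118,0,0,0],[0.015,-0.017,0.13,0,0,0],[0.015,-0.017,0.134,0,0,0],[0.015,-0.017,0.134,0,0,0]]'; python3 drive.py '[[0,0,0,0,0,0],[0,0,0,0,0,0],[0,0,0,0,0,0],[0,0,0,0,0,0],[0,0,0,0,0,0]]' 0 ; python3 drive.py '[[0,0,-0.03,0,0,0],[0,0,-0.06,0,0,0],[0,0,-0.09,0,0,0],[0,0,-0.09,0,0,0],[0,0,-0.09,0,0,0]]'; python3 go.py .5114 -.2113 .06 0.047
```

```text
clock: 20.6
tool_pos: [0.5326, 0.4296, 0.0096]
tool_rot: [3.138, -0.135, -0.0]
contact_force: [-0.6, 1.1, -0.0]
finger_gap: 0.738
finger_force: 0.0
clock: 21.02
tool_pos: [0.5335, 0.431, 0.0123]
tool_rot: [-3.136, 0.134, -0.006]
contact_force: [-0.4, -1.7, 6.8]
finger_gap: 0.61
finger_force: 63.4
clock: 21.43
tool_pos: [0.5333, 0.4312, 0.1028]
tool_rot: [-3.135, 0.133, -0.007]
contact_force: [-0.4, 0.4, -2.3]
finger_gap: 0.608
finger_force: 63.2
shift [0.0326 0.6422 0.0404] turn [-0.004 -0.005 -0.132] now [0.5333 0.4312 0.1028] yaw -0.085 F [-0.4  0.4 -2.3]
```

```bash
python3 drive.py '[[0.002,0.04,0,0,0,-0.04],[0.004,0.08,0,0,0,-0.08],[0.006,0.12,0,0,0,-0.12],[0.008,0.16,0,0,0,-0.132],[0.01,0.2,0,0,0,-0.132],[0.012,0.24,0,0,0,-0.132],[0.014,0.28,0,0,0,-0.132],[0.016,0.32,0,0,0,-0.132],[0.018,0.36,0,0,0,-0.132],[0.02,0.4,0,0,0,-0.132]]';python3 drive.py '[[0,0.04,0,0,0,0],[0,0.08,0,0,0,0],[0,0.12,0,0,0,0],[-0.005,0.16,0,0,0,0],[-0.01,0.2,0,0,0,0],[-0.014,0.24,0,0,0,0],[-0.014,0.24,0.02,0,0,0],[-0.014,0.24,0.04,0,0,0],[-0.014,0.24,0.04,0,0,0],[-0.014,0.24,0.04,0,0,0]]'; python3 go.py .5114 -.211 .026 0.047
```

```text
clock: 22.27
tool_pos: [0.5167, 0.0283, 0.0978]
tool_rot: [-3.141, -0.074, 0.004]
contact_force: [0.7, -0.5, -1.3]
finger_gap: 0.603
finger_force: 63.3
clock: 23.1
tool_pos: [0.5139, -0.2096, 0.0572]
tool_rot: [-3.138, -0.073, 0.007]
contact_force: [0.5, -0.5, -1.2]
finger_gap: 0.605
finger_force: 63.3
shift [-0.0024  0.0013  0.0312] turn [-0.002  0.004 -0.   ] now [ 0.5139 -0.2096  0.0572] yaw 0.047 F [ 0.5 -0.5 -1.2]
```

```bash
python3 drive.py '[[-0.002,0.001,0.02,0,0,0],[-0.002,0.001,0.031,0,0,0],[-0.002,0.001,0.031,0,0,0],[0.018,0.001,0.031,0,0,0],[0.036,0.001,0.031,0,0,0],[0.044,0.001,0.031,0,0,0],[0.044,0.001,0.031,0,0,0]]'; python3 drive.py '[[0.004,0,0,0,0,0],[0.008,0,0,0,0,0],[0.012,0,0,0,0,0],[0.012,0,0,0,0,0]]'; python3 drive.py '[[0,0,0.001,0,0,0],[-0.001,-0.003,0.002,0,0,0],[-0.001,-0.006,0.002,0,0,0],[-0.001,-0.009,0.002,0,0,0],[-0.001,-0.009,0.002,0,0,0]]'; python3 go.py .566 -.2054 .0243 0.047
```

```text
clock: 23.68
tool_pos: [0.5608, -0.2089, 0.0292]
tool_rot: [3.14, 0.076, 0.002]
contact_force: [0.0, -0.1, -1.4]
finger_gap: 0.603
finger_force: 63.3
clock: 24.02
tool_pos: [0.5677, -0.2089, 0.0267]
tool_rot: [-3.14, -0.073, 0.016]
contact_force: [-14.0, -0.7, 1.8]
finger_gap: 0.607
finger_force: 63.6
clock: 24.43
tool_pos: [0.5674, -0.2053, 0.0259]
tool_rot: [3.131, 0.068, -0.007]
contact_force: [-7.6, -22.2, -5.6]
finger_gap: 0.606
finger_force: 63.8
shift [-0.0014 -0.      0.0016] turn [ 0.009  0.005 -0.004] now [ 0.5674 -0.2053  0.0259] yaw 0.043 F [ -7.6 -22.2  -5.6]
```

```bash
python3 drive.py '[[0,0.004,0.001,0,0,0],[0.002,0.006,0.002,0,0,0],[0.002,0.006,0.002,0,0,0]]'; python3 drive.py '[[0,0,0,0,0,0],[0,0,0,0,0,0],[0,0,0,0,0,0],[0,0,-0.02,0,0,0],[0,0,-0.05,0,0,0],[-0.03,0,-0.09,0,0,0],[-0.06,0,-0.12,0,0,0],[-0.06,0,-0.12,0,0,0],[-0.06,0,-0.12,0,0,0]]' 0.74;cat > chk.py <<'E'
from bench import robot, readout, capture, finish_job
from h import *
c=capture("wrist");np.savez("w8.npz",**c);cv2.imwrite("pics/w8.png",c["img"][:,:,::-1])
[print(r) for r in rects(c,(0,80,10),(16,255,140),.022,amin=2500)]
c=capture("top")
[print("top",r) for r in rects(c,(0,80,15),(15,255,120),.022,amin=200,roi=(290,215,420,285))]
[print("left",r) for r in rects(c,(0,80,15),(15,255,120),.010,roi=(110,215,275,290))]
[print("handle",r) for r in rects(c,(5,70,80),(22,255,255),.057,roi=(440,230,500,330))]
E
python3 chk.py; python3 jig.py | tail -3
```

```text
clock: 24.68
tool_pos: [0.5677, -0.2064, 0.0245]
tool_rot: [-3.139, -0.072, 0.019]
contact_force: [-25.4, 1.0, 14.9]
finger_gap: 0.606
finger_force: 66.1
clock: 25.43
tool_pos: [0.5127, -0.2093, 0.1482]
tool_rot: [3.138, 0.072, 0.01]
contact_force: [-0.2, -0.5, -0.3]
finger_gap: 0.741
finger_force: 0.0
{'c': [0.5727999806404114, -0.009600000455975533], 'L': 0.1151, 'W': 0.047, 'yaw': -0.155, 'pix': [27.0, 139.0]}
{'c': [0.579200029373169, -0.10140000283718109], 'L': 0.1081, 'W': 0.0552, 'yaw': 0.041, 'pix': [159.0, 130.0]}
{'c': [0.5841000080108643, -0.20509999990463257], 'L': 0.1073, 'W': 0.0534, 'yaw': 0.047, 'pix': [315.0, 128.0]}
top {'c': [0.5738000273704529, 0.006800000090152025], 'L': 0.1092, 'W': 0.0521, 'yaw': 0.048, 'pix': [319.0, 241.0]}
top {'c': [0.5788000226020813, -0.09860000014305115], 'L': 0.1094, 'W': 0.0523, 'yaw': 0.041, 'pix': [357.0, 238.0]}
handle {'c': [0.4092999994754791, -0.4020000100135803], 'L': 0.113, 'W': 0.0289, 'yaw': 0.139, 'pix': [474.0, 298.0]}
bay 1 [0.58872125 0.00789683] pin [0.64066484 0.01031834]
bay 2 [ 0.59361084 -0.09698926] pin [ 0.64555443 -0.09456775]
bay 3 [ 0.59850044 -0.20187535] pin [ 0.65044402 -0.19945384]
```

View pics/w8.png

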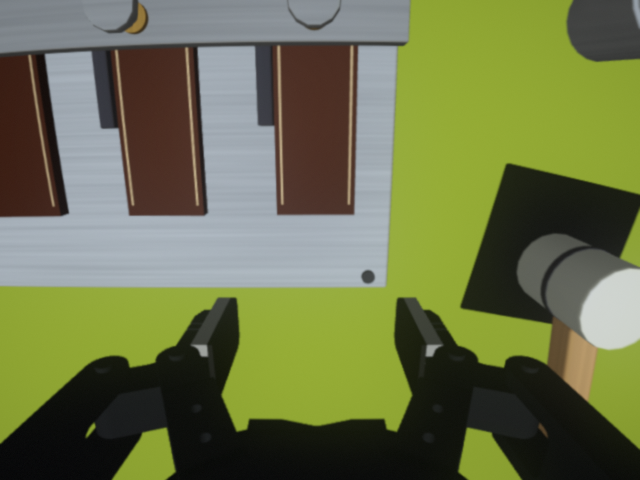

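All three boards are seated and level: near ends at row 214, left edges on the rails. The mallet is standing on its pad. I'll move above the handle.

```bash
python3 go.py .4316 -.400 .15 .139; python3 drive.py '[[-0.01,0.03,0,0,0,-0.03],[-0.03,0.07,0,0,0,-0.07],[-0.05,0.11,0,0,0,-0.092],[-0.07,0.15,0,0,0,-0.092],[-0.09,0.185,0,0,0,-0.092],[-0.09,0.185,0,0,0,-0.092],[-0.09,0.185,0,0,0,-0.092],[-0.09,0.185,0,0,0,-0.092]]' 0.6; python3 go.py .4316 -.400 .033 .139;python3 - <<'E'
from bench import robot, readout, capture, finish_job
from h import *
c=capture("wrist");np.savez("w9.npz",**c);cv2.imwrite("pics/w9.png",c["img"][:,:,::-1])
[print(r) for r in rects(c,(5,60,60),(22,255,255),.057,amin=1500)]
E
```

```text
shift [-0.0897  0.1877 -0.006 ] turn [ 0.    -0.    -0.092] now [ 0.5125 -0.2084  0.144 ] yaw 0.047 F [-1.5 -0.4  0.2]
clock: 26.2
tool_pos: [0.4312, -0.3969, 0.1423]
tool_rot: [-3.131, -0.217, 0.002]
contact_force: [0.8, 0.9, -0.2]
finger_gap: 0.599
finger_force: 0.0
shift [1.000e-04 3.400e-03 1.093e-01] turn [-0.003  0.001 -0.001] now [ 0.4312 -0.3969  0.1423] yaw 0.138 F [ 0.8  0.9 -0.2]
{'c': [0.4092000126838684, -0.4081999957561493], 'L': 0.1072, 'W': 0.0235, 'yaw': 0.141, 'pix': [329.0, 283.0]}
```

View pics/w9.png

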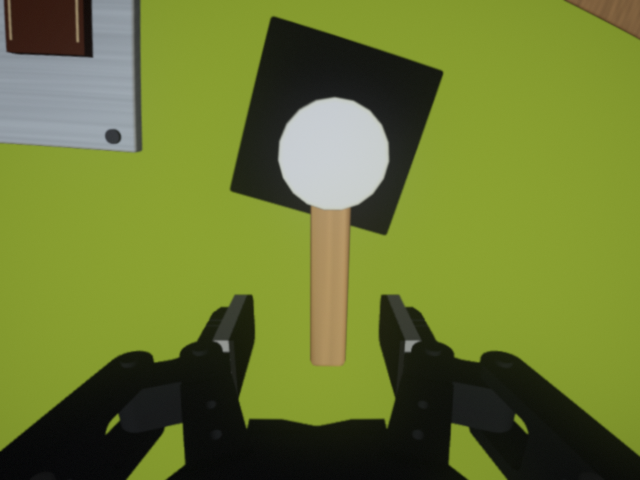

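The wrist view shows the handle from (330,365) up to the head's top face, centred at (334,153).

```bash
python3 - <<'E'
from h import *
from go import rel
c=dict(np.load("w9.npz"));H=ray(c,[(334,153)],.084)[0];E=ray(c,[(329,365)],.05)[0];print("head",H,"end",E, np.hypot(*(H-E)[:2]))
P=ray(c,[(273,17),(442,71),(386,234),(231,189)],.004);print("pad",P.mean(0),P.round(3)[:,:2].tolist())
u=np.array([np.cos(.141),np.sin(.141)]);g=H[:2]-.062*u;print("grasp",g,rel(*g,.033,.141)[:2])
E
```

```text
head [ 0.49407508 -0.39688747  0.084     ] end [ 0.35057976 -0.41697746  0.05      ] 0.14489483086660487
pad [ 0.50354605 -0.39826425  0.004     ] [[0.57, -0.349], [0.553, -0.464], [0.437, -0.448], [0.454, -0.332]]
grasp [ 0.43269037 -0.40560054] (array([-0.0002,  0.0096,  0.1098]), array([-0.002,  0.001, -0.001]))
```

```bash
python3 drive.py '[[0.001,0.009,0.02,0,0,0],[0.001,0.009,0.055,0,0,0],[0.001,0.009,0.085,0,0,0],[0.001,0.009,0.1,0,0,0],[0.001,0.009,0.109,0,0,0],[0.001,0.009,0.109,0,0,0],[0.001,0.009,0.109,0,0,0]]'; python3 drive.py '[[0,0,0,0,0,0],[0,0,0,0,0,0],[0,0,0,0,0,0],[0,0,0,0,0,0],[0,0,0,0,0,0],[0,0,0,0,0,0]]' 0 ; python3 go.py .43 -.4 .18 .047;python3 drive.py '[[0,0,-0.03,0,0,0],[0,0,-0.06,0,0,0],[0,0,-0.1,0,0,0],[0,0,-0.12,0,0,0],[0,0,-0.12,0,0,0]]'; python3 go.py .589 -.205 .18 .047; python3 - <<'E'
from bench import robot, readout, capture, finish_job
from h import *
c=capture("wrist");np.savez("w10.npz",**c);cv2.imwrite("pics/w10.png",c["img"][:,:,::-1])
E
```

```text
clock: 26.83
tool_pos: [0.4342, -0.4056, 0.0359]
tool_rot: [3.133, 0.22, 0.001]
contact_force: [0.3, -1.1, 0.5]
finger_gap: 0.6
finger_force: 0.0
clock: 27.33
tool_pos: [0.4341, -0.4067, 0.0373]
tool_rot: [3.132, 0.218, 0.004]
contact_force: [0.1, 2.0, 6.1]
finger_gap: 0.27
finger_force: 58.7
shift [-0.0028 -0.0069 -0.1428] turn [ 0.002 -0.002  0.092] now [ 0.4341 -0.4067  0.0373] yaw 0.139 F [0.1 2.  6.1]
clock: 27.75
tool_pos: [0.4347, -0.408, 0.1614]
tool_rot: [3.126, 0.217, 0.009]
contact_force: [0.1, -0.8, -3.7]
finger_gap: 0.27
finger_force: 60.6
shift [ 0.181  -0.1796 -0.0191] turn [ 0.008 -0.006  0.092] now [ 0.4347 -0.408   0.1614] yaw 0.139 F [ 0.1 -0.8 -3.7]
```

View pics/w10.png

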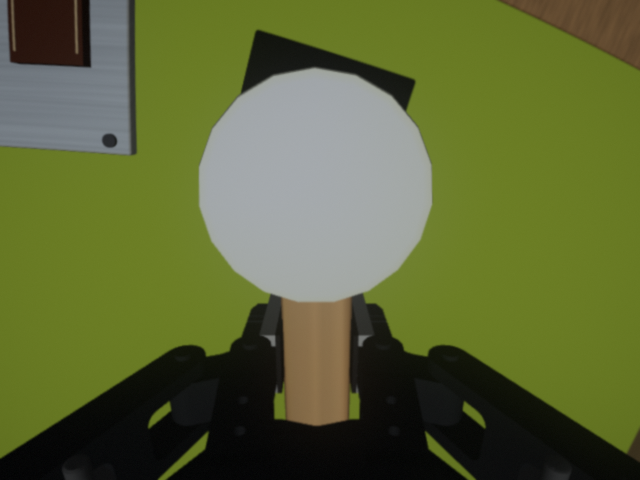

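The mallet is firmly held and level, with its head centred at (316,186). That was my last permitted picture, so from here I'll check by numbers.

```bash
python3 drive.py '[[0.03,-0.03,0,0,0,0.02],[0.06,-0.06,0,0,0,0.05],[0.09,-0.09,0,0,0,0.092],[0.12,-0.12,0,0,0,0.092],[0.15,-0.15,0,0,0,0.092],[0.175,-0.175,0,0,0,0.092],[0.183,-0.18,0,0,0,0.092],[0.183,-0.18,0,0,0,0.092],[0.183,-0.18,0,0,0,0.092]]'; python3 go.py .5905 -.2045 .125 .047
```

```text
clock: 28.55
tool_pos: [0.5885, -0.2021, 0.152]
tool_rot: [-3.139, -0.075, 0.008]
contact_force: [-0.8, -0.5, -5.2]
finger_gap: 0.267
finger_force: 60.7
shift [0.002  0.0026 0.027 ] turn [-0.002  0.005  0.001] now [ 0.5885 -0.2021  0.152 ] yaw 0.048 F [-0.8 -0.5 -5.2]
```

```bash
python3 drive.py '[[0.002,0.002,0.02,0,0,0],[0.002,0.002,0.025,0,0,0],[0.002,0.002,0.025,0,0,0],[0.002,0.002,0.025,0,0,0]]'; python3 go.py .5905 -.2045 .083 .047; python3 drive.py '[[0,0,0.04,0,0,0],[0,0,0.046,0,0,0]]'; python3 drive.py '[[0,0,-0.03,0,0,0],[0,0,-0.06,0,0,0],[0,0,-0.06,0,0,0],[0,0,-0.06,0,0,0]]'; python3 go.py .5857 -.0996 .14 .047;  python3 - <<'E'
from bench import robot, readout, capture, finish_job
from h import *
np.savez("top5.npz",**capture("top"));np.savez("sc5.npz",**capture("scene"));np.savez("sc0.npz",**np.load("scene.npz"))
E
```

```text
clock: 28.88
tool_pos: [0.5906, -0.2053, 0.1293]
tool_rot: [-3.14, -0.071, 0.004]
contact_force: [-0.5, -0.1, -4.1]
finger_gap: 0.271
finger_force: 60.6
shift [ 0.0001 -0.0008  0.0463] turn [-0.001  0.002 -0.002] now [ 0.5906 -0.2053  0.1293] yaw 0.045 F [-0.5 -0.1 -4.1]
clock: 29.05
tool_pos: [0.592, -0.2061, 0.0845]
tool_rot: [3.138, 0.071, 0.005]
contact_force: [0.1, -2.3, 2.4]
finger_gap: 0.274
finger_force: 65.1
clock: 29.38
tool_pos: [0.5928, -0.2055, 0.1478]
tool_rot: [3.138, 0.073, 0.009]
contact_force: [-0.2, 0.4, -6.2]
finger_gap: 0.271
finger_force: 64.0
shift [-0.0022 -0.1062  0.0074] turn [ 0.003 -0.006 -0.001] now [ 0.5928 -0.2055  0.1478] yaw 0.046 F [-0.2  0.4 -6.2]
```

```bash
python3 drive.py '[[-0.002,-0.04,0,0,0,0],[-0.002,-0.08,0,0,0,0],[-0.002,-0.106,0,0,0,0],[-0.002,-0.106,0.015,0,0,0],[-0.002,-0.106,0.02,0,0,0],[-0.002,-0.106,0.02,0,0,0]]'; python3 go.py .5857 -.0996 .083 .047
```

```text
clock: 29.98
tool_pos: [0.5829, -0.0986, 0.1208]
tool_rot: [-3.14, -0.074, 0.01]
contact_force: [-0.5, -0.8, -5.7]
finger_gap: 0.267
finger_force: 63.7
shift [0.003  0.0012 0.0378] turn [-0.001  0.006 -0.   ] now [ 0.5829 -0.0986  0.1208] yaw 0.047 F [-0.5 -0.8 -5.7]
```

```bash
python3 drive.py '[[0.002,0.001,-0.003,0,0,0],[0.002,0.001,-0.003,0,0,0]]'; python3 drive.py '[[0,0,0.04,0,0,0],[0,0,0.045,0,0,0]]'; python3 drive.py '[[0,0,-0.03,0,0,0],[0,0,-0.06,0,0,0],[0,-0.03,-0.06,0,0,0],[0,-0.07,-0.06,0,0,0],[0,-0.104,-0.06,0,0,0],[0,-0.105,-0.05,0,0,0],[0,-0.105,-0.045,0,0,0],[0,-0.105,-0.045,0,0,0]]'; python3 go.py .5808 .0053 .083 .047
```

```text
clock: 30.15
tool_pos: [0.5872, -0.1009, 0.128]
tool_rot: [3.14, 0.071, 0.001]
contact_force: [0.4, -0.4, -3.7]
finger_gap: 0.27
finger_force: 63.8
clock: 30.32
tool_pos: [0.5874, -0.1012, 0.0816]
tool_rot: [3.139, 0.071, 0.004]
contact_force: [-2.8, -1.2, 0.6]
finger_gap: 0.267
finger_force: 68.1
clock: 30.98
tool_pos: [0.5813, 0.0046, 0.1262]
tool_rot: [3.14, 0.073, -0.004]
contact_force: [-0.3, 0.2, -4.8]
finger_gap: 0.269
finger_force: 66.8
shift [-0.0004 -0.0008  0.0432] turn [ 0.     0.002 -0.001] now [0.5813 0.0046 0.1262] yaw 0.046 F [-0.3  0.2 -4.8]
```

```bash
python3 drive.py '[[0,0,0.04,0,0,0],[0,0,0.044,0,0,0]]'; python3 drive.py '[[0,0,-0.03,0,0,0],[0,0,-0.06,0,0,0],[-0.02,0.03,-0.07,0,0,0],[-0.03,0.07,-0.07,0,0,0],[-0.05,0.11,-0.07,0,0,0],[-0.07,0.15,-0.07,0,0,0],[-0.09,0.19,-0.07,0,0,0],[-0.11,0.23,-0.07,0,0,0],[-0.12,0.27,-0.07,0,0,0],[-0.13,0.31,-0.07,0,0,0]]';python3 drive.py '[[0,0.02,0,0,0,0],[0,0.02,0,0,0,0]]'; python3 - <<'E'
from bench import robot, readout, capture, finish_job
from h import *
from jig import o,R
c=capture("scene");a=dict(np.load("scene.npz"))
o2=o+[.0007,-.0022]
d=cv2.absdiff(c["img"],a["img"]).max(2)
for n,y in((1,.1),(2,-.005),(3,-.11)):
    q=o2+R@[.067,y]; th=np.linspace(0,2*np.pi,40)
    for nm,im in(("before",a),("after",c)):
        r=[]
        for z in(.072,.061,.050):  # bright head top disc: mean grey inside vs ring outside
            f=lambda k:proj(im,np.c_[q[0]+k*np.cos(th),q[1]+k*np.sin(th),th*0+z])
            m=np.zeros((480,640),np.uint8);cv2.fillPoly(m,[np.int32(f(.0125).round())],1)
            e=np.zeros((480,640),np.uint8);cv2.fillPoly(e,[np.int32(f(.019).round())],1);e[m>0]=0
            g=cv2.cvtColor(im["img"],cv2.COLOR_RGB2GRAY).astype(float);r.append((round(g[m>0].mean()),round(g[m>0].std(),1)))
        print(n,nm,r,proj(im,[[*q,.072],[*q,.05]]).round().tolist())
E
python3 go.py .4341 -.4067 .16 .139
```

```text
clock: 31.15
tool_pos: [0.5816, 0.0035, 0.0811]
tool_rot: [3.14, 0.07, -0.002]
contact_force: [-2.8, -0.4, 0.0]
finger_gap: 0.27
finger_force: 70.3
clock: 31.98
tool_pos: [0.4667, -0.3024, 0.1543]
tool_rot: [-3.141, -0.07, 0.001]
contact_force: [1.9, 0.8, -5.2]
finger_gap: 0.271
finger_force: 69.2
clock: 32.15
tool_pos: [0.4675, -0.325, 0.1539]
tool_rot: [3.14, 0.062, -0.002]
contact_force: [0.7, -0.3, -4.7]
finger_gap: 0.271
finger_force: 69.2
1 before [(110, np.float64(11.5)), (99, np.float64(21.2)), (93, np.float64(20.6))] [[341.0, 257.0], [341.0, 262.0]]
1 after [(113, np.float64(11.5)), (101, np.float64(22.1)), (96, np.float64(20.8))] [[341.0, 257.0], [341.0, 262.0]]
2 before [(112, np.float64(10.4)), (100, np.float64(20.0)), (95, np.float64(19.2))] [[318.0, 289.0], [318.0, 294.0]]
2 after [(102, np.float64(28.2)), (113, np.float64(15.1)), (113, np.float64(11.8))] [[318.0, 289.0], [318.0, 294.0]]
3 before [(110, np.float64(12.1)), (102, np.float64(18.2)), (98, np.float64(18.7))] [[293.0, 324.0], [293.0, 329.0]]
3 after [(103, np.float64(28.7)), (114, np.float64(14.1)), (113, np.float64(12.2))] [[293.0, 324.0], [293.0, 329.0]]
shift [-0.0375  0.0825 -0.0063] turn [-0.     0.001 -0.098] now [ 0.4681 -0.3227  0.1537] yaw 0.041 F [-1.3  0.3 -3.8]
```

Pins 2 and 3 are down but pin 1 is still up. I'll check whether board A moved and whether the mallet slipped in the grip.

```bash
python3 - <<'E'
from bench import robot, readout, capture, finish_job
from h import *
c=capture("top");np.savez("top6.npz",**c)
[print("top",r) for r in rects(c,(0,80,15),(15,255,120),.022,amin=200,roi=(280,215,420,290))]
[print("left",r) for r in rects(c,(0,80,15),(15,255,120),.010,roi=(110,200,285,300))]
w=capture("wrist");a=dict(np.load("w10.npz"))
for n,i in(("w10",a),("now",w)):
    h=cv2.cvtColor(i["img"],cv2.COLOR_RGB2HSV);m=cv2.inRange(h,(0,0,120),(180,45,255));m[320:]=0
    m=cv2.morphologyEx(m,cv2.MORPH_OPEN,np.ones((9,9)))
    q=max(cv2.findContours(m,cv2.RETR_EXTERNAL,cv2.CHAIN_APPROX_NONE)[0],key=cv2.contourArea)
    print(n,cv2.fitEllipse(q),cv2.contourArea(q))
E
```

```text
top {'c': [0.5738000273704529, 0.006800000090152025], 'L': 0.1092, 'W': 0.0521, 'yaw': 0.048, 'pix': [319.0, 241.0]}
top {'c': [0.5788000226020813, -0.09860000014305115], 'L': 0.1094, 'W': 0.0523, 'yaw': 0.041, 'pix': [357.0, 238.0]}
top {'c': [0.583899974822998, -0.20319999754428864], 'L': 0.1094, 'W': 0.053, 'yaw': 0.047, 'pix': [395.0, 237.0]}
left {'c': [0.6851999759674072, 0.28870001435279846], 'L': 0.054, 'W': 0.0174, 'yaw': 1.56, 'pix': [219.0, 202.0]}
w10 ((314.9779968261719, 185.28533935546875), (231.83544921875, 232.4707794189453), 107.17486572265625) 42319.0
now ((314.7121276855469, 251.14071655273438), (162.47445678710938, 303.33984375), 90.83002471923828) 36337.0
```

```bash
cat > tilt.py <<'E'
from bench import robot, readout, capture, finish_job
from h import *
from scipy.spatial.transform import Rotation as Ro
s=readout.observe();w=capture("wrist");T=Ro.from_rotvec(s["tool_rot"])
m=cv2.inRange(cv2.cvtColor(w["img"],cv2.COLOR_RGB2HSV),(0,0,110),(180,45,255))
m=cv2.morphologyEx(m,cv2.MORPH_OPEN,np.ones((9,9)))
q=max((q for q in cv2.findContours(m,cv2.RETR_EXTERNAL,cv2.CHAIN_APPROX_NONE)[0] if 150<q[:,0,0].mean()<480),key=cv2.contourArea)
(cx,cy),(a,b),th=cv2.fitEllipse(q);x,y,ww,hh=cv2.boundingRect(q)
print("ellipse",cx,cy,a,b,th,"bbox",x,y,ww,hh)
Z=w["K"][0,0]*.056/max(a,b)
u=cv2.undistortPoints(np.array([[[cx,cy]]]),w["K"],w["D"])[0,0]
P=w["R"].T@(np.array([u[0]*Z,u[1]*Z,Z])-w["t"])
v=T.inv().apply(P-s["tool_pos"]);print("head-top centre in tool frame",v.round(4))
# about grasp (0,0,-.010..): level would be (.0607,0,-.0467) -> angle
g=np.array([0,0,-.0067]);e=v-g;print("pitch deg",np.degrees(np.arctan2(-e[2],e[0])-np.arctan2(.040,.0607)))
E
python3 tilt.py
```

```text
ellipse 226.3522186279297 201.75704956054688 269.3944091796875 496.3315734863281 124.61795806884766 bbox 0 0 459 383
head-top centre in tool frame [ 0.0664 -0.0101 -0.0897]
pitch deg 17.948351208043608
```

```bash
sed -i 's/^m=cv2.morph/m[:, :150]=0;m[:, 490:]=0;m[:40]=0\nm=cv2.morph/' tilt.py; python3 tilt.py; python3 - <<'E'
from bench import robot, readout, capture, finish_job
import cv2
w=capture("wrist")["img"];h=cv2.cvtColor(w,cv2.COLOR_RGB2HSV)
for r in range(40,480,20): print(r,h[r,314].tolist(),h[r,230].tolist())
print([h[230,x].tolist() for x in range(120,520,20)])
E
```

```text
ellipse 298.982177734375 242.93258666992188 246.27328491210938 352.9833068847656 144.3736114501953 bbox 150 40 309 343
head-top centre in tool frame [ 0.0568 -0.0027 -0.0744]
pitch deg 16.59338366558185
40 [36, 178, 139] [102, 26, 146]
60 [36, 177, 140] [104, 26, 149]
80 [39, 24, 108] [103, 25, 143]
100 [70, 11, 69] [105, 26, 157]
120 [38, 19, 108] [104, 26, 147]
140 [41, 19, 110] [114, 23, 55]
160 [41, 18, 112] [41, 18, 113]
180 [72, 7, 187] [41, 18, 114]
200 [45, 14, 188] [75, 5, 186]
220 [45, 14, 188] [42, 14, 188]
240 [46, 15, 190] [43, 16, 189]
260 [44, 15, 189] [46, 15, 189]
280 [44, 18, 189] [43, 16, 189]
300 [44, 18, 189] [43, 16, 188]
320 [42, 18, 189] [43, 16, 187]
340 [42, 18, 188] [42, 18, 186]
360 [39, 18, 186] [40, 18, 168]
380 [37, 18, 180] [45, 22, 23]
400 [18, 113, 158] [60, 15, 17]
420 [18, 115, 155] [60, 21, 12]
440 [20, 55, 14] [60, 51, 10]
460 [30, 28, 9] [90, 36, 7]
[[36, 171, 142], [36, 168, 143], [36, 166, 143], [36, 161, 144], [49, 11, 187], [45, 14, 187], [45, 14, 188], [44, 15, 188], [44, 15, 188], [42, 14, 188], [44, 15, 189], [44, 15, 189], [44, 15, 188], [43, 16, 189], [43, 16, 188], [43, 16, 186], [38, 17, 183], [42, 40, 32], [39, 60, 30], [36, 177, 141]]
```

```bash
sed -i 's/(0,0,110)/(0,0,165)/' tilt.py; python3 tilt.py; python3 go.py .4341 -.4067 .16 .139
```

```text
ellipse 316.2962341308594 277.2554626464844 207.73634338378906 282.2796325683594 90.16759490966797 bbox 175 172 284 210
head-top centre in tool frame [ 0.0459  0.0001 -0.0619]
pitch deg 16.8948375396274
shift [-0.04    0.086  -0.0065] turn [-0.     0.    -0.091] now [ 0.4699 -0.3189  0.1535] yaw 0.048 F [-0.   0.  -4.7]
```

The mallet has pitched about 17° head-up in the grip; all three boards are still home. I'll level it by tilting the tool, set it on the pad, re-grip it closer to the head, and strike pin 1 again.

```bash
python3 drive.py '[[-0.01,0.02,0,0,0,-0.02],[-0.02,0.04,0,0,0,-0.04],[-0.03,0.06,0,0,0,-0.07],[-0.037,0.08,0,0,0,-0.091],[-0.037,0.087,0,0,0,-0.091],[-0.037,0.087,0,0,0,-0.091]]'; python3 drive.py '[[0,0,0,0,-0.06,0],[0,0,0,0,-0.12,0],[0,0,0,0,-0.18,0],[0,0,0,0,-0.24,0],[0,0,0,0,-0.295,0],[0,0,0,0,-0.295,0],[0,0,0,0,-0.295,0]]'; python3 tilt.py; python3 go.py .437 -.4058 .0376 .139; python3 - <<'E'
from bench import robot, readout, capture, finish_job
from scipy.spatial.transform import Rotation as Ro
import numpy as np
s=readout.observe();T=Ro.from_rotvec(s["tool_rot"]);print(T.as_matrix().round(3).tolist())
from h import *
w=capture("wrist");W=ray(w,[(316,280)],.15)
E
```

```text
clock: 33.0
tool_pos: [0.4367, -0.4091, 0.1534]
tool_rot: [3.134, 0.214, -0.0]
contact_force: [-0.2, -0.1, -4.9]
finger_gap: 0.267
finger_force: 69.2
clock: 33.58
tool_pos: [0.438, -0.407, 0.1529]
tool_rot: [3.081, 0.216, -0.456]
contact_force: [0.2, 0.3, -4.1]
finger_gap: 0.267
finger_force: 69.2
ellipse 315.5000915527344 277.09332275390625 205.6888427734375 278.9277038574219 89.49495697021484 bbox 176 173 281 208
head-top centre in tool frame [ 0.0454  0.     -0.0614]
pitch deg 16.88065674289339
shift [ 0.0332 -0.0017  0.1108] turn [-0.     0.293  0.   ] now [ 0.4375 -0.4074  0.1533] yaw 0.139 F [-0.1  0.4 -4.4]
[[0.948, 0.139, -0.286], [0.133, -0.99, -0.04], [-0.289, -0.0, -0.957]]
```

```bash
python3 drive.py '[[0.01,0,0.03,0,0,0],[0.019,-0.001,0.065,0,0,0],[0.027,-0.002,0.09,0,0,0],[0.031,-0.002,0.104,0,0,0],[0.031,-0.002,0.104,0,0,0],[0.031,-0.002,0.104,0,0,0]]'; python3 go.py .437 -.4058 .0376 .139; python3 drive.py '[[0.001,0,0.002,0,0,0],[0.001,0,0.004,0,0,0],[0.002,0,0.006,0,0,0],[0.002,0,0.008,0,0,0],[0.002,0,0.008,0,0,0]]'; python3 go.py .437 -.4058 .0376 .139
```

```text
clock: 34.18
tool_pos: [0.436, -0.4067, 0.0457]
tool_rot: [3.08, 0.212, -0.457]
contact_force: [0.6, -0.8, -4.1]
finger_gap: 0.273
finger_force: 69.0
shift [ 0.0034 -0.0007  0.0074] turn [ 0.     0.294 -0.002] now [ 0.436  -0.4067  0.0457] yaw 0.137 F [ 0.6 -0.8 -4.1]
clock: 34.6
tool_pos: [0.4355, -0.4065, 0.0366]
tool_rot: [3.08, 0.213, -0.458]
contact_force: [-1.2, -0.1, -4.9]
finger_gap: 0.274
finger_force: 69.1
shift [ 0.0012 -0.0004 -0.0014] turn [-0.     0.295 -0.001] now [ 0.4355 -0.4065  0.0366] yaw 0.138 F [-1.2 -0.1 -4.9]
```

```bash
python3 drive.py '[[0.0005,0,0.0015,0,0,0],[0.001,0,0.003,0,0,0],[0.001,0,0.003,0,0,0]]';python3 drive.py '[[0.0005,0,0.0015,0,0,0],[0.001,0,0.003,0,0,0],[0.001,0,0.003,0,0,0]]'
```

```text
clock: 34.85
tool_pos: [0.4358, -0.4066, 0.034]
tool_rot: [3.08, 0.212, -0.457]
contact_force: [-0.8, 0.1, -1.6]
finger_gap: 0.268
finger_force: 69.6
clock: 35.1
tool_pos: [0.4358, -0.4068, 0.0337]
tool_rot: [3.079, 0.211, -0.458]
contact_force: [-7.7, 5.9, 14.9]
finger_gap: 0.266
finger_force: 71.8
```

```bash
python3 drive.py '[[-0.0005,0,-0.0015,0,0,0],[-0.001,0,-0.002,0,0,0],[-0.001,0,-0.002,0,0,0]]'; python3 drive.py '[[0,0,0,0,0,0],[0,0,0,0,0,0],[0,0,0,0,0,0],[0,0,0,0,0,0],[-0.005,0,-0.02,0,0,0],[-0.012,0,-0.05,0,0,0],[-0.02,0,-0.08,0,0,0],[-0.026,0,-0.1,0,0,0],[-0.026,0,-0.1,0,0,0]]' 0.6; python3 drive.py '[[-0.005,0,0,0,0.08,0],[-0.01,0,0,0,0.16,0],[-0.01,0,0,0,0.24,0],[-0.01,0,0,0,0.294,0],[-0.01,0,0,0,0.294,0],[-0.01,0,0,0,0.294,0]]'; cat > mal.py <<'E'
from bench import robot, readout, capture, finish_job
from h import *
from go import rel
w=capture("wrist")
m=cv2.inRange(cv2.cvtColor(w["img"],cv2.COLOR_RGB2HSV),(0,0,160),(180,40,255));m[:,:150]=0;m[:,500:]=0
m=cv2.morphologyEx(m,cv2.MORPH_OPEN,np.ones((7,7)))
q=max(cv2.findContours(m,cv2.RETR_EXTERNAL,cv2.CHAIN_APPROX_NONE)[0],key=cv2.contourArea)
E=cv2.fitEllipse(q);H=ray(w,[E[0]],.084)[0];print("head",np.round(E[0],1),np.round(E[1],1),H.round(4))
for r in rects(w,(5,60,60),(22,255,255),.057,amin=1500):
    print(r);y=r["yaw"];u=np.array([np.cos(y),np.sin(y)]);g=H[:2]-.052*u;print("grasp",g,rel(*g,.034,y)[:2])
E
python3 mal.py
```

```text
clock: 35.35
tool_pos: [0.4358, -0.4067, 0.0337]
tool_rot: [3.08, 0.212, -0.456]
contact_force: [-3.0, 2.9, 6.7]
finger_gap: 0.273
finger_force: 70.4
clock: 36.1
tool_pos: [0.4413, -0.4075, 0.1417]
tool_rot: [3.075, 0.211, -0.446]
contact_force: [0.4, -0.3, 0.1]
finger_gap: 0.597
finger_force: 0.0
clock: 36.6
tool_pos: [0.4294, -0.4073, 0.1383]
tool_rot: [-3.134, -0.215, 0.004]
contact_force: [-0.2, -1.1, 0.1]
finger_gap: 0.6
finger_force: 0.0
head [316.9 136.8] [112.  115.1] [ 0.4989 -0.3982  0.084 ]
{'c': [0.4146000146865845, -0.40950000286102295], 'L': 0.1082, 'W': 0.0239, 'yaw': 0.129, 'pix': [317.0, 272.0]}
grasp [ 0.44729223 -0.40489062] (array([0.0178, 0.0002, 0.1042]), array([-0.   ,  0.003,  0.009]))
```

The mallet is standing upright on the pad, with its head at (0.499, −0.398). I'll re-grip it closer to the head.

```bash
python3 drive.py '[[0.01,0,0.02,0,0,0.009],[0.018,0,0.055,0,0,0.009],[0.018,0,0.085,0,0,0.009],[0.018,0,0.098,0,0,0.009],[0.018,0,0.104,0,0,0.009],[0.018,0,0.104,0,0,0.009],[0.018,0,0.104,0,0,0.009]]'; python3 drive.py '[[0,0,0,0,0,0],[0,0,0,0,0,0],[0,0,0,0,0,0],[0,0,0,0,0,0],[0,0,0,0,0,0],[0,0,0,0,0,0]]' 0 ; python3 drive.py '[[0,0,-0.01,0,0,0],[0,0,-0.025,0,0,0],[0,0,-0.045,0,0,0],[0,0,-0.07,0,0,0],[0,0,-0.09,0,0,0],[0,0,-0.105,0,0,0],[0,0,-0.11,0,0,0],[0,0,-0.11,0,0,0]]'; sed -i 's/m\[:40\]=0/m[:20]=0/' tilt.py; python3 tilt.py; python3 go.py .5895 .0057 .145 .047
```

```text
clock: 37.23
tool_pos: [0.4485, -0.4054, 0.0362]
tool_rot: [3.133, 0.202, -0.0]
contact_force: [0.6, -0.0, 1.5]
finger_gap: 0.598
finger_force: 0.0
clock: 37.73
tool_pos: [0.4485, -0.4054, 0.0367]
tool_rot: [3.133, 0.202, 0.002]
contact_force: [-0.9, 1.1, 6.5]
finger_gap: 0.274
finger_force: 58.7
clock: 38.4
tool_pos: [0.4481, -0.4051, 0.146]
tool_rot: [3.133, 0.202, 0.0]
contact_force: [0.4, 0.4, -4.7]
finger_gap: 0.268
finger_force: 59.5
ellipse 314.9377746582031 227.06553649902344 219.85472106933594 227.97216796875 90.34127044677734 bbox 201 117 229 221
head-top centre in tool frame [ 0.0509 -0.0002 -0.0417]
pitch deg 1.1473094082942676
shift [ 0.1933 -0.3887 -0.0009] turn [-0.     0.001  0.082] now [ 0.4477 -0.4046  0.1443] yaw 0.129 F [-0.  -0.2 -5.7]
```

```bash
python3 drive.py '[[0.005,-0.015,-0.005,0,0,0.01],[0.02,-0.05,-0.01,0,0,0.03],[0.04,-0.085,-0.01,0,0,0.06],[0.06,-0.12,-0.01,0,0,0.082],[0.08,-0.155,-0.01,0,0,0.082],[0.1,-0.19,-0.01,0,0,0.082],[0.12,-0.225,-0.01,0,0,0.082],[0.14,-0.26,-0.01,0,0,0.082],[0.16,-0.295,-0.01,0,0,0.082],[0.178,-0.33,-0.01,0,0,0.082]]'; python3 go.py .5904 .0057 .125 .047
```

```text
clock: 39.28
tool_pos: [0.5816, -0.0524, 0.1522]
tool_rot: [-3.14, -0.074, 0.007]
contact_force: [1.1, -0.3, -4.9]
finger_gap: 0.275
finger_force: 59.9
shift [ 0.0116 -0.0576  0.0272] turn [-0.001  0.005 -0.   ] now [ 0.5816 -0.0524  0.1522] yaw 0.047 F [ 1.1 -0.3 -4.9]
```

```bash
python3 drive.py '[[0.005,-0.025,0.005,0,0,0],[0.01,-0.045,0.012,0,0,0],[0.011,-0.055,0.022,0,0,0],[0.011,-0.055,0.026,0,0,0],[0.011,-0.055,0.026,0,0,0],[0.011,-0.055,0.026,0,0,0]]'; python3 tilt.py; python3 go.py .5904 .0057 .083 .047
```

```text
clock: 39.78
tool_pos: [0.5898, -0.0004, 0.1274]
tool_rot: [3.14, 0.072, -0.005]
contact_force: [0.0, -0.4, -4.6]
finger_gap: 0.269
finger_force: 59.9
ellipse 314.8965148925781 227.03118896484375 220.688232421875 228.47093200683594 90.30986022949219 bbox 201 116 229 222
head-top centre in tool frame [ 0.051  -0.0003 -0.0419]
pitch deg 1.242049015690252
shift [ 0.0005 -0.0063  0.0452] turn [ 0.001  0.002 -0.002] now [ 0.5902 -0.0006  0.1282] yaw 0.045 F [-0.   0.1 -4.8]
```

```bash
python3 drive.py '[[0,-0.006,0.005,0,0,0],[0,-0.006,0.005,0,0,0],[0,-0.006,0.005,0,0,0]]'; python3 go.py .5904 .0057 .083 .047; python3 drive.py '[[0,0,0.015,0,0,0],[0,0,0.034,0,0,0],[0,0,0.038,0,0,0],[0,0,0.038,0,0,0]]'; python3 drive.py '[[0,0,-0.01,0,0,0],[0,0,-0.025,0,0,0],[0,0,-0.045,0,0,0],[0,0,-0.06,0,0,0],[0,0.02,-0.065,0,0,0],[-0.01,0.05,-0.065,0,0,0],[-0.03,0.085,-0.065,0,0,0],[-0.05,0.12,-0.065,0,0,0],[-0.07,0.155,-0.065,0,0,0],[-0.09,0.19,-0.065,0,0,0]]'; cat > pins.py <<'E'
from bench import robot, readout, capture, finish_job
from h import *
from jig import o,R
c=capture("scene");a=dict(np.load("scene.npz"));o2=o+[.0007,-.0022];th=np.linspace(0,2*np.pi,40)
for n,y in((1,.1),(2,-.005),(3,-.11)):
    q=o2+R@[.067,y]
    for nm,im in(("before",a),("after",c)):
        g=cv2.cvtColor(im["img"],cv2.COLOR_RGB2GRAY).astype(float);r=[]
        for z in(.072,.061,.050):
            m=np.zeros((480,640),np.uint8);cv2.fillPoly(m,[np.int32(proj(im,np.c_[q[0]+.0125*np.cos(th),q[1]+.0125*np.sin(th),th*0+z]).round())],1);r+=[int(g[m>0].mean()),int(g[m>0].std())]
        print(n,nm,r)
E
python3 pins.py; python3 tilt.py
```

```text
clock: 40.08
tool_pos: [0.59, 0.0066, 0.1233]
tool_rot: [3.141, 0.073, -0.002]
contact_force: [0.7, -0.1, -4.9]
finger_gap: 0.276
finger_force: 59.9
shift [0.0004 0.0009 0.0403] turn [ 0.     0.001 -0.001] now [0.59   0.0066 0.1233] yaw 0.046 F [ 0.7 -0.1 -4.9]
clock: 40.42
tool_pos: [0.59, 0.0066, 0.0852]
tool_rot: [3.14, 0.073, -0.002]
contact_force: [-0.7, 0.6, -5.1]
finger_gap: 0.273
finger_force: 59.9
clock: 41.25
tool_pos: [0.5081, -0.1887, 0.1518]
tool_rot: [3.14, 0.074, -0.0]
contact_force: [0.6, -1.3, -4.4]
finger_gap: 0.273
finger_force: 59.9
1 before [110, 11, 98, 21, 93, 20]
1 after [105, 26, 112, 18, 114, 12]
2 before [111, 10, 99, 20, 94, 19]
2 after [103, 28, 114, 15, 114, 11]
3 before [110, 12, 102, 18, 98, 18]
3 after [104, 28, 115, 14, 114, 12]
ellipse 315.54949951171875 227.31732177734375 220.30014038085938 229.21859741210938 89.29491424560547 bbox 201 117 230 221
head-top centre in tool frame [ 0.051  -0.0001 -0.0422]
pitch deg 1.4914926459504647
```

All three pins are now down, pin 1 included, and the mallet is still level. I'll return it to the pad.

```bash
python3 go.py .450 -.405 .15 .129; python3 drive.py '[[-0.01,0.03,0,0,0,-0.02],[-0.02,0.065,0,0,0,-0.05],[-0.03,0.1,0,0,0,-0.082],[-0.04,0.135,0,0,0,-0.082],[-0.055,0.17,0,0,0,-0.082],[-0.066,0.2,0,0,0,-0.082],[-0.068,0.214,0,0,0,-0.082],[-0.068,0.214,0,0,0,-0.082],[-0.068,0.214,0,0,0,-0.082]]'; python3 go.py .450 -.405 .0367 .129
```

```text
shift [-0.0653  0.2104  0.0025] turn [ 0.003  0.001 -0.089] now [ 0.5068 -0.1922  0.1519] yaw 0.04 F [ 1.4 -0.4 -4.5]
clock: 42.1
tool_pos: [0.4511, -0.4046, 0.1512]
tool_rot: [3.135, 0.2, -0.001]
contact_force: [0.9, 0.2, -5.0]
finger_gap: 0.275
finger_force: 60.8
shift [-0.001   0.0003  0.1145] turn [ 0.     0.001 -0.002] now [ 0.4511 -0.4046  0.1512] yaw 0.127 F [ 0.9  0.2 -5. ]
```

```bash
python3 drive.py '[[0,0,0.02,0,0,0],[0,0,0.05,0,0,0],[0,0,0.08,0,0,0],[0,0,0.1,0,0,0],[0,0,0.108,0,0,0],[0,0,0.111,0,0,0],[0,0,0.111,0,0,0]]'; python3 drive.py '[[0,0,0.001,0,0,0],[0,0,0.002,0,0,0],[0,0,0.003,0,0,0],[0,0,0.003,0,0,0]]'
```

```text
clock: 42.68
tool_pos: [0.4518, -0.4037, 0.0403]
tool_rot: [3.135, 0.204, -0.001]
contact_force: [-0.5, 0.5, -4.3]
finger_gap: 0.272
finger_force: 60.6
clock: 43.02
tool_pos: [0.4514, -0.4044, 0.0374]
tool_rot: [3.134, 0.202, -0.0]
contact_force: [0.6, -0.5, -5.1]
finger_gap: 0.271
finger_force: 60.6
```

```bash
python3 drive.py '[[0,0,0.001,0,0,0],[0,0,0.002,0,0,0],[0,0,0.002,0,0,0]]';python3 drive.py '[[0,0,0,0,0,0],[0,0,0,0,0,0],[0,0,0,0,0,0],[0,0,0,0,0,0],[0,0,-0.02,0,0,0],[0,0,-0.05,0,0,0],[0,0,-0.08,0,0,0],[-0.01,0,-0.11,0,0,0],[-0.02,0,-0.12,0,0,0],[-0.02,0,-0.12,0,0,0]]' 0.6; python3 mal.py; python3 - <<'E'
from bench import robot, readout, capture, finish_job
from h import *
c=capture("top");a=dict(np.load("top.npz"))
[print("top",r) for r in rects(c,(0,80,15),(15,255,120),.022,amin=200,roi=(280,215,420,290))]
d=cv2.absdiff(c["img"],a["img"]).max(2)
for n,(x,y) in dict(jar=(260,175),cone=(216,193),cup=(467,201)).items(): print(n,d[y-20:y+20,x-18:x+18].mean().round(1))
print("sheet/block");[print(r) for r in rects(c,(8,50,60),(22,255,255),.003,roi=(200,280,270,340))]
E
```

```text
clock: 43.27
tool_pos: [0.4514, -0.4046, 0.0367]
tool_rot: [3.134, 0.202, -0.0]
contact_force: [-5.2, 3.4, 8.2]
finger_gap: 0.274
finger_force: 62.4
clock: 44.1
tool_pos: [0.4313, -0.4083, 0.1585]
tool_rot: [3.13, 0.2, 0.005]
contact_force: [0.5, 0.7, -0.8]
finger_gap: 0.599
finger_force: 0.0
head [312.4 134.3] [100.6 103.7] [ 0.5018 -0.3977  0.084 ]
{'c': [0.41819998621940613, -0.4090999960899353], 'L': 0.1082, 'W': 0.0238, 'yaw': 0.14, 'pix': [314.0, 259.0]}
grasp [ 0.4502748  -0.40496689] (array([ 0.0191, -0.0002,  0.1217]), array([ 0.002, -0.001, -0.012]))
{'c': [0.5981000065803528, -0.5498999953269958], 'L': 0.0816, 'W': 0.0286, 'yaw': 1.372, 'pix': [593.0, 16.0]}
grasp [ 0.49149658 -0.44868651] (array([0.0544, 0.0484, 0.1218]), array([ 2.000e-03,  1.000e-03, -1.244e+00]))
top {'c': [0.5738000273704529, 0.006800000090152025], 'L': 0.1092, 'W': 0.0521, 'yaw': 0.048, 'pix': [319.0, 241.0]}
top {'c': [0.5787000060081482, -0.09860000014305115], 'L': 0.1092, 'W': 0.0523, 'yaw': 0.041, 'pix': [357.0, 239.0]}
top {'c': [0.583899974822998, -0.20309999585151672], 'L': 0.1094, 'W': 0.0533, 'yaw': 0.047, 'pix': [395.0, 237.0]}
jar 2.6
cone 2.5
cup 2.3
sheet/block
{'c': [0.39340001344680786, 0.23720000684261322], 'L': 0.1283, 'W': 0.0992, 'yaw': -1.544, 'pix': [235.0, 308.0]}
```

Everything checks out: the mallet is upright on its pad, the boards are home, the pins are down, the block is on the sheet and the bystanders haven't moved. I'll hand it in.

```bash
python3 drive.py '[[0,0,-0.02,0,0,0],[0,0,-0.04,0,0,0],[0,0,-0.04,0,0,0]]' && python3 -c "
from bench import robot, readout, capture, finish_job
print(finish_job())"
```

```text
clock: 44.45
tool_pos: [0.4324, -0.4071, 0.1964]
tool_rot: [3.133, 0.202, 0.001]
contact_force: [-1.0, 0.6, 1.2]
finger_gap: 0.601
finger_force: 0.0
the job is handed in; nothing more can be done
None
```

The job is handed in at about 44 s with no verdict returned: by the final camera and force checks, the block is on the sheet (about 1–2 mm inside its near edge), all three boards are home and pinned by mallet (pin 1 took a second strike after the mallet slipped in the grip), the mallet stands upright on its pad, and the jar, cone and cup are undisturbed.

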